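# Close down the gluing corner: warmer off, pot covered, tins hung on S-hooks

## Task

The glue-up is finished, so close down this corner of the bench: turn the glue warmer's dial fully anticlockwise to its off stop, put the lid squarely on the glue pot, and hang every tin of wooden joinery bits from the steel rail, each by its bail in the lower curl of an S-hook of its own (take the spare S-hooks from the tote's handle and hook them over the rail). Keep the tins upright so nothing spills, leave the chisel, the offcut and the sanding block where they are, and let the tins settle before you finish.

Things in the scene. Friction and masses are not known exactly. Their poses are not given: they have to be found in the camera images.
- rail: Fixed level round steel bar, 12 mm thick, 380 mm long in the clear, between two wooden posts (32 x 30 mm, 350 mm tall, feet 90 mm deep). Origin on the bar's axis, midway, 330 mm above the bench; y along the bar, z up, -x towards the robot. A board 50 mm high joins the feet. Hooks 105 mm or more apart, within 130 mm of the middle, leave room for gripper and tins.
- tote: Fixed plywood carrying tote: tray 140 (x) x 224 (y) mm, sides 82 mm high, two end boards (56 mm wide at the top, 235 mm high) bearing a dowel handle 16 mm thick along y, its axis 215 mm above the origin (centre of the underside). The spare S-hooks hang on the handle, about 55 mm apart.
- hook0: One of three identical steel S-hooks (90 g): 8 mm round rod bent in its x-z plane, 134 mm tall, 44 mm wide, 8 mm thick in y. Origin at the middle. Upper curl: centreline radius 18 mm about (0, 0, +45 mm); the rod is upright at x = -18, z = +45 mm, goes over the top and ends at x = +18, z = +45 mm. Lower curl: the same turned half round about y, open on the -x side, ending at x = -18, z = -45 mm.
- hook1: S-hook like hook0. All start hanging by the upper curl on the tote's handle (its axis at z = +51 mm of the hook), hook x about along the tote's x. To unhook, lift 35 mm, then draw towards its -x; hooking on is the reverse. It can be gripped across its thickness from straight above by the upright rod, TCP at x = -25, z = +45 mm, clear of handle or rail.
- hook2: S-hook like hook0. Hung on the rail, the rail's axis lies at z = +53 mm of the hook (0 mm in x) and, with its x along the rail's x, the lower curl opens to the robot's side. A tin's bail resting in the lower curl has its axis at x = 0, z = -56 mm of the hook; to go in over the rod's end it must come from -x with its axis between z = -33 and -20 mm.
- tin0: Long open metal tin of wooden joinery bits (130 to 250 g), 165 (x) x 50 (y) x 45 mm high, with a stiff upright wire bail (6 mm wire, does not fold) across its middle in the y-z plane: legs flush with the sides, level top bar 26 mm long along y, axis 140 mm above the underside. Origin at the centre of the underside. There are two or three tins; an absent one reads None.
- tin0_bail (a point): Middle of the top bar of tin0's bail, 140 mm above its underside.
- tin1: Long open metal tin of wooden joinery bits (130 to 250 g), 165 (x) x 50 (y) x 45 mm high, with a stiff upright wire bail (6 mm wire, does not fold) across its middle in the y-z plane: legs flush with the sides, level top bar 26 mm long along y, axis 140 mm above the underside. Origin at the centre of the underside. There are two or three tins; an absent one reads None.
- tin1_bail (a point): Middle of the top bar of tin1's bail, 140 mm above its underside.
- tin2: Long open metal tin of wooden joinery bits (130 to 250 g), 165 (x) x 50 (y) x 45 mm high, with a stiff upright wire bail (6 mm wire, does not fold) across its middle in the y-z plane: legs flush with the sides, level top bar 26 mm long along y, axis 140 mm above the underside. Origin at the centre of the underside. There are two or three tins; an absent one reads None.
- tin2_bail (a point): Middle of the top bar of tin2's bail, 140 mm above its underside.
- warmer: Electric glue warmer: fixed grey base 220 (x) x 130 (y) x 70 mm high, origin at the centre of its underside. The dial is on its deck at x = -72 mm; at x = +42 mm stands the open aluminium glue pot, 80 mm across outside, 72 mm inside, rim 145 mm above the bench.
- pot_mouth (a point): Centre of the pot's mouth, level with its rim; fixed to the warmer, z up.
- dial (a joint): Angle of the warmer's dial: 0 = off, the anticlockwise end stop; grows clockwise seen from above, up to 4.2 rad. It stays where it is left (friction 0.04 N m).
- dial_grip (a point): On the dial's upright axis, 107 mm above the bench: middle of its black bar grip, 42 mm long, 14 mm thick, 32 mm high (top 7 mm above this point), on a 44 mm round skirt. The point turns with the dial: the bar lies along its x, which at dial 0 is the warmer's x. A white mark is on the bar's -x end.
- lid: The pot's lid (140 g): aluminium disc 84 mm across with a plug 64 mm across, 8 mm deep, under it that drops into the pot's mouth, and an upright wooden knob on top, 30 mm in diameter, from 13 to 49 mm above the origin. Origin at the centre of the plug's underside; it lies right way up on the bench. On the pot the origin is 8 mm below the rim.
- chisel: Bystander, loose on the bench: chisel, 240 mm long, 24 mm thick, lying near the foot of the rail. Origin at its underside.
- offcut: Bystander, loose on the bench: dark wood offcut, 50 x 40 x 20 mm. Origin at its underside.
- sanding_block: Bystander, loose on the bench: cork block, 80 x 50 x 30 mm. Origin at its underside.
Mind the look-alikes: they are no part of the job. What is shaped like the lid but orange is not meant. What is shaped like the tin0 but pink is not meant.

How it is judged:
By the outcome, as a careful person would: the job done as asked, in the order asked, and still so for the second after the job is handed in, with the robot touching nothing.
Of tin0, tin1, tin2 only 2 to 3 are there at a start; the rules pass over those that are not, and their reading is None.
At some moment in a run one of lid, tin0, tin1, tin2 may be knocked a few centimetres aside while the robot is not near it.
It also fails if it takes over 210 s, if anything falls off the work surface, if the arm or the gripper's body presses on something with over 40 N, if the wrist force passes 120 N, or if a joint passes its speed limit or range.

## Robot

A 6-joint arm with a two-finger parallel gripper is mounted at the origin on the work surface. World frame = base frame: x ahead of the robot, y to its left, z up, the work surface at z = 0. Lengths are in m, angles in rad, forces in N, time in s.
With the tool pointing down it reaches from about 0.325 to 0.9 m from the base axis. Payload 6.1 kg.
Tool frame: the origin (TCP) lies between the finger pads, 19 mm behind the fingertips; this is the grasp point; x points along the fingers, y is the direction in which the jaws open and shut, and the axes are right-handed (so a half turn about x gives the same grasp; the last joint's range is limited). The gripper opens to 85 mm and grips with 20 to 120 N. Pads are 22 mm wide; open, the fingers measure 114 mm over their backs; the gripper's body (76 mm by 85 mm) begins 54 mm behind the grasp point. The pads swing forward as they close: fully open they stand 13 mm farther back than shut.
Start: joints at [1.104, 0.22, 1.526, -0, 1.395, -0.126], TCP at [0.209, 0.589, 0.25] pointing down, gripper open.
Joint ranges: [-2.98, 2.98], [-0.91, 2.08], [0.09, 2.57], [-1.24, 4.39], [0.2, 2.65], [-2.68, 2.68]. Speed limits (rad/s): [2.57, 2.57, 3.01, 3.14, 3.14, 3.14].

## Interface

Orientations are given as [roll, pitch, yaw] about the fixed x, y, z axes, in that order (R = Rz(yaw) Ry(pitch) Rx(roll)).
In Python, from plant import movep, move_l, set_joints, gripper_to, hold, inverse_kinematics, observe, get_image, get_calibration, Unreachable, job_done gives the robot as it stands. Calls block until the motion is done:
- movep(position, orientation): joint-space move of the TCP to a pose.
- move_l(position, feed=0.15, rotation=None, max_force=None): straight line of the TCP; rotation=None keeps the orientation; feed is the mean speed in m/s. With max_force (N) it stops when the force on the tool has changed by that much, and returns True; else False.
- set_joints(angles): joint-space move.
- gripper_to(opening, f_grip=None): finger opening in m; f_grip is the grip in N (None keeps the last); returns when the fingers have stopped.
- hold(seconds).
- inverse_kinematics(position, orientation): joint angles nearest the present ones, or None.
- observe(): the state.
- get_image(name): name is "side" or "top"; returns (picture, depth): 420x560x3 uint8, red, green, blue; 420x560 float32, m along the optical axis (not along the pixel's ray), 0 where there is no reading.
- get_calibration(name): a dict with "intrinsics" (3x3 intrinsics, pixels), "dist_coeffs" ([k1, k2, p1, p2, k3] as OpenCV has them; the pictures are not rectified), "world_from_camera" (4x4, takes a point from camera to world coordinates). Camera axes: x right, y down, z forward; pixel columns grow to the right and rows downward; lengths in m; the calibration is good to about 2 mm. A picture is of the moment at which its call begins. get_calibration takes no time and is no camera call.
A pose or a line that the arm cannot do raises Unreachable and nothing moves.
- job_done(): hands the job in, once; it reports no verdict.
The state is a dict: "time_s": time; "q": joint angles; "joint_velocities": joint speeds; "joint_torque": joint torques, N m; "eef_pos": TCP position; "tcp_rot": TCP orientation; "ft_force": force on the tool from outside, world axes, zero at the start; "torque": the same for the moment, N m; "opening": finger opening in m.
Only numpy, scipy, OpenCV 4.12 (cv2) and the standard library are available. Lean on these libraries where they do the work, as an engineer would, in place of code of your own. Each camera call takes 0.05 s, during which the arm holds its last target.

## Working session

There is one attempt and no reset: what is moved stays moved. The work goes in short steps, each a Python script; the robot and the scene stay as the last script left them, time stands still between calls to the robot, and variables do not carry over. Pictures are saved under pics/ and viewed, and the job is handed in when it is done.

```bash
ls; mkdir -p pics
python3 - <<'E'
from plant import *
import cv2,numpy as np
for n in("side","top"):
    im,d=get_image(n); c=get_calibration(n); print(n,c); cv2.imwrite(f"pics/{n}0.png",im[:,:,::-1]); np.savez(f"{n}0.npz",im=im,d=d)
    cv2.imwrite(f"pics/{n}0b.png",cv2.resize(im[:,:,::-1],(800,600)))
o=observe();print(o)
E
```

```text
pics
side {'intrinsics': array([[439.19768286,   0.        , 278.79510294],
       [  0.        , 439.19768286, 213.08305512],
       [  0.        ,   0.        ,   1.        ]]), 'dist_coeffs': array([-0.06135274,  0.        ,  0.        ,  0.        ,  0.        ]), 'world_from_camera': array([[-0.99945844, -0.00306602,  0.03276316,  0.45761248],
       [-0.02915081,  0.54440563, -0.83831542,  0.92870043],
       [-0.01526616, -0.83881649, -0.54420018,  0.80419106],
       [ 0.        ,  0.        ,  0.        ,  1.        ]])}
top {'intrinsics': array([[410.46297623,   0.        , 285.59320043],
       [  0.        , 410.46297623, 212.57932263],
       [  0.        ,   0.        ,   1.        ]]), 'dist_coeffs': array([-0.12572589,  0.        ,  0.        ,  0.        ,  0.        ]), 'world_from_camera': array([[ 0.00161431, -0.98348436,  0.18098595,  0.28666394],
       [-0.99977655,  0.00222734,  0.02102099, -0.00273011],
       [-0.02107693, -0.18097945, -0.983261  ,  1.25833748],
       [ 0.        ,  0.        ,  0.        ,  1.        ]])}
{'time_s': 0.1, 'q': array([ 1.10390343e+00,  2.21195692e-01,  1.52747943e+00,  2.37714173e-06,
        1.39471939e+00, -1.26113176e-01]), 'joint_velocities': array([ 4.62185765e-05, -2.40962640e-03, -1.17897222e-03,  1.73779446e-03,
       -1.04612942e-03, -3.22803305e-04]), 'joint_torque': array([ 1.33197729e-03, -4.98239815e+01, -3.90545225e+01, -1.94857523e-05,
        5.68031232e-03, -3.37944857e-05]), 'eef_pos': array([0.20866718, 0.58859436, 0.24898776]), 'tcp_rot': array([-1.69820796,  1.56899447, -2.0389881 ]), 'ft_force': array([ 0.65502401,  0.08460718, -0.20808826]), 'torque': array([ 0.01887663,  0.03052731, -0.00577615]), 'opening': 0.08559643566397453}
```

View pics/side0b.png

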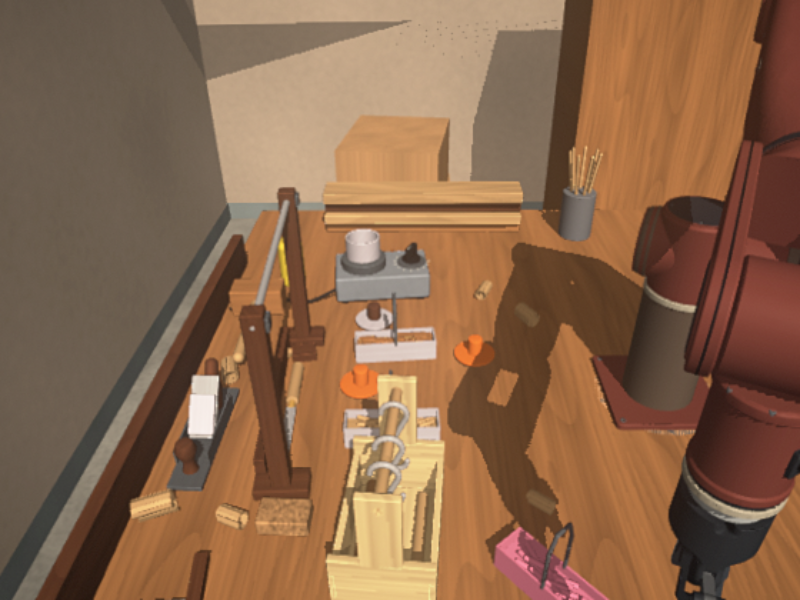

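View pics/top0b.png

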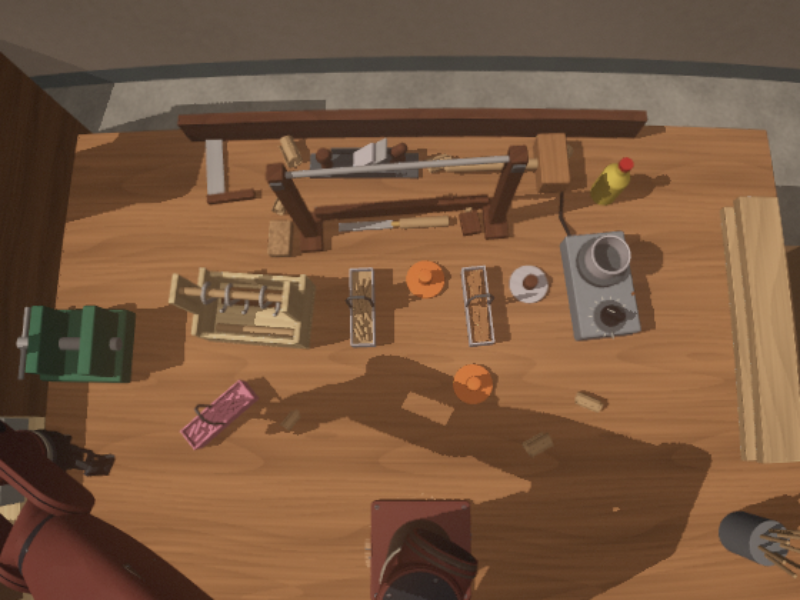

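The images show two grey tins, at top-view (362,307) and (478,306) on the 800x600 scale, and a grey-white lid at (529,284). The orange lids at (425,280) and (472,383) and the pink tin at (218,413) are look-alikes. I'll confirm all of these in crops.

```bash
cat > h.py <<'E'
from plant import *
import cv2,numpy as np
def und(n,uv):
    c=get_calibration(n); return cv2.undistortPoints(np.array(uv,float).reshape(-1,1,2),c["intrinsics"],c["dist_coeffs"]).reshape(-1,2)
def plane(n,uv,z):
    c=get_calibration(n);T=c["world_from_camera"];p=und(n,uv);d=np.c_[p,np.ones(len(p))]@T[:3,:3].T
    o=T[:3,3];return o+d*((z-o[2])/d[:,2])[:,None]
def cloud(n,d):
    v,u=np.mgrid[0:420,0:560]; p=und(n,np.stack([u.ravel(),v.ravel()],1))
    T=get_calibration(n)["world_from_camera"]; P=np.c_[p,np.ones(len(p))]*d.ravel()[:,None]
    return (P@T[:3,:3].T+T[:3,3]).reshape(420,560,3)
def proj(n,X):
    c=get_calibration(n);M=np.linalg.inv(c["world_from_camera"])
    return cv2.projectPoints(np.array(X,float).reshape(-1,1,3),cv2.Rodrigues(M[:3,:3])[0],M[:3,3],c["intrinsics"],c["dist_coeffs"])[0].reshape(-1,2)
def snap(n,tag,crop=None,s=1):
    im,d=get_image(n);np.savez(f"{n}{tag}.npz",im=im,d=d)
    save(im,f"pics/{n}{tag}.png",crop)
    return im,d
def save(im,f,crop=None):
    if crop: im=im[crop[1]:crop[3],crop[0]:crop[2]]
    k=min(800/im.shape[1],600/im.shape[0]); cv2.imwrite(f,cv2.resize(im[:,:,::-1],None,fx=k,fy=k,interpolation=cv2.INTER_CUBIC))
E
python3 - <<'E'
from h import *
a=np.load("top0.npz");b=np.load("side0.npz")
save(a['im'],"pics/c1.png",(230,150,460,260)); save(b['im'],"pics/c2.png",(220,140,360,320)); save(a['im'],"pics/c3.png",(110,90,380,260))
E
```

```text
(no output)
```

View pics/c1.png

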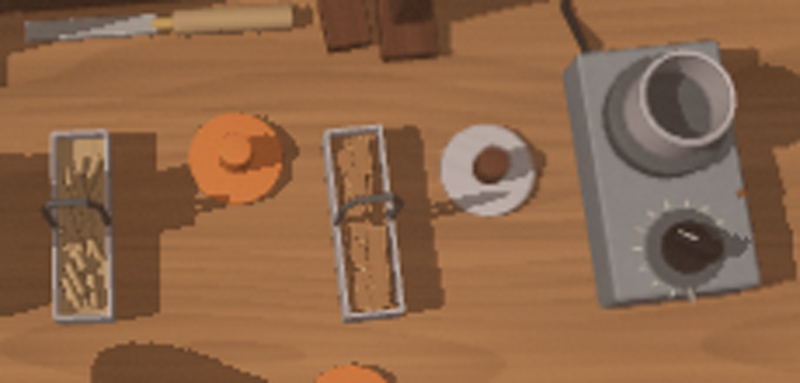

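View pics/c2.png

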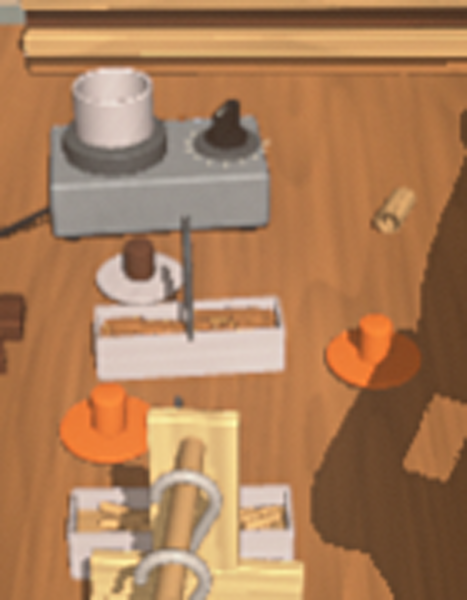

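View pics/c3.png

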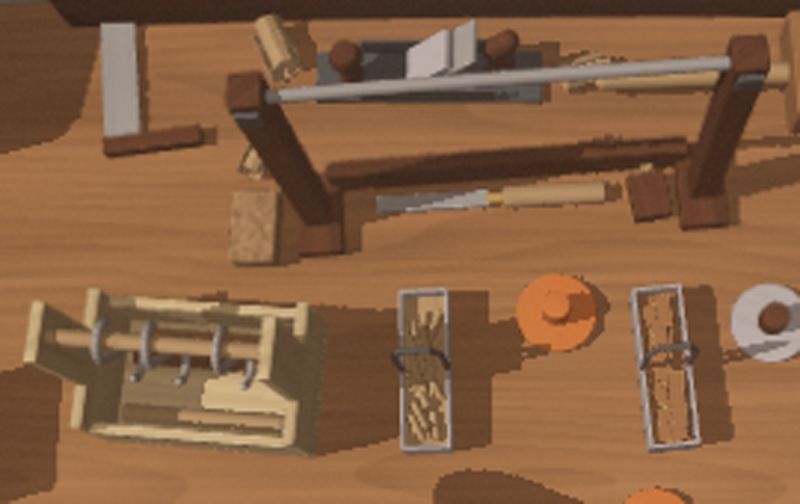

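The crops confirm two grey tins with natural wooden bits (native top about (253,215) and (334,214)) and a pale aluminium lid with a brown knob at (371,199). The orange discs and the pink tin are the wrong colour. There is no third grey tin. Next step is measuring.

Run:
```python
from h import *
a=np.load("top0.npz");im=a['im'];C=cloud("top",a['d']);b=np.load("side0.npz");C2=cloud("side",b['d'])
print("bench z",np.median(C[240:250,290:330,2]),"side",np.median(C2[250:260,335:350,2]))
hsv=cv2.cvtColor(im,cv2.COLOR_RGB2HSV)
def rect(m):
    P=C[m][:,:2].astype(np.float32); return cv2.minAreaRect(P*1000),len(P)
X=C[...,0];Y=C[...,1];Z=C[...,2]
# print ROI ranges
for nm,(u0,v0,u1,v1),z0,z1 in [("warmer deck",(390,155,455,245),.062,.076),("rim",(390,155,455,245),.138,.152),("dial top",(390,155,455,245),.095,.125),
  ("knob",(350,180,392,218),.03,.06),("liddisc",(350,180,392,218),.005,.022),("tinA",(238,180,268,248),.035,.055),("tinB",(320,180,352,248),.035,.055),("bailA",(238,180,268,248),.11,.15),("bailB",(320,180,352,248),.11,.15),("rail",(195,100,365,130),.31,.345),("handle",(120,180,220,230),.2,.24),("hooktops",(120,180,220,230),.225,.245)]:
    m=np.zeros(Z.shape,bool);m[v0:v1,u0:u1]=True;m&=(Z>z0)&(Z<z1)
    if m.sum()<4: print(nm,m.sum());continue
    r,k=rect(m);print(nm,k,"ctr",np.round(r[0],1),"size",np.round(r[1],1),"ang",round(r[2],1),"zmed",round(float(np.median(Z[m])),4),"mean",C[m].mean(0).round(4))
save(im,"pics/dial.png",(405,195,445,235))
save(b['im'],"pics/dials.png",(270,160,310,200))
m=(Z>.2)&(Z<.26);m[:180]=0;m[230:]=0;m[:,:120]=0;m[:,220:]=0
P=C[m];print("tote z hist",np.histogram(P[:,2],10))
```

```text
bench z 0.0013534954414891054 side 0.002449152681995803
warmer deck 1588 ctr [ 546.6 -384. ] size [226.9 130.5] ang 6.2 zmed 0.0714 mean [ 0.5273 -0.3768  0.0713]
rim 170 ctr [ 591.2 -379.2] size [80.8 76. ] ang 86.6 zmed 0.1453 mean [ 0.5914 -0.3803  0.1449]
dial top 685 ctr [ 553.6 -387.6] size [179.   88.3] ang 23.1 zmed 0.0996 mean [ 0.5736 -0.3802  0.1035]
knob 83 ctr [ 559.  -236.5] size [27.7 27.5] ang 85.1 zmed 0.0502 mean [ 0.5585 -0.2363  0.0493]
liddisc 544 ctr [ 561.6 -242.1] size [128.2 122.4] ang 87.4 zmed 0.0147 mean [ 0.5609 -0.2367  0.0137]
tinA 479 ctr [506.5 122.2] size [166.4  50.8] ang 2.3 zmed 0.043 mean [0.5001 0.1227 0.0428]
tinB 625 ctr [ 509.  -122.7] size [166.2  50.5] ang 5.7 zmed 0.0423 mean [ 0.5049 -0.1232  0.0424]
bailA 40 ctr [505.8 121.6] size [ 6.2 48.9] ang 3.0 zmed 0.1413 mean [0.5058 0.1205 0.137 ]
bailB 39 ctr [ 508.5 -122.3] size [ 5.8 47.9] ang 5.2 zmed 0.1417 mean [ 0.5079 -0.1196  0.1374]
rail 907 ctr [690.6  32.2] size [ 35.5 409.1] ang 3.8 zmed 0.3359 mean [0.692  0.0287 0.3353]
handle 885 ctr [497.4 344.6] size [225.8  55.8] ang 85.6 zmed 0.2236 mean [0.4965 0.3451 0.2243]
hooktops 377 ctr [496.4 344.8] size [225.3  55.2] ang 86.0 zmed 0.2323 mean [0.497  0.3358 0.2318]
tote z hist (array([ 25,  18,  30,  45, 122, 267, 134,  79, 132,  37]), array([0.20006495, 0.20420391, 0.20834287, 0.21248184, 0.2166208 ,
       0.22075976, 0.22489873, 0.22903769, 0.23317666, 0.23731562,
       0.24145458]))
```

View pics/dial.png

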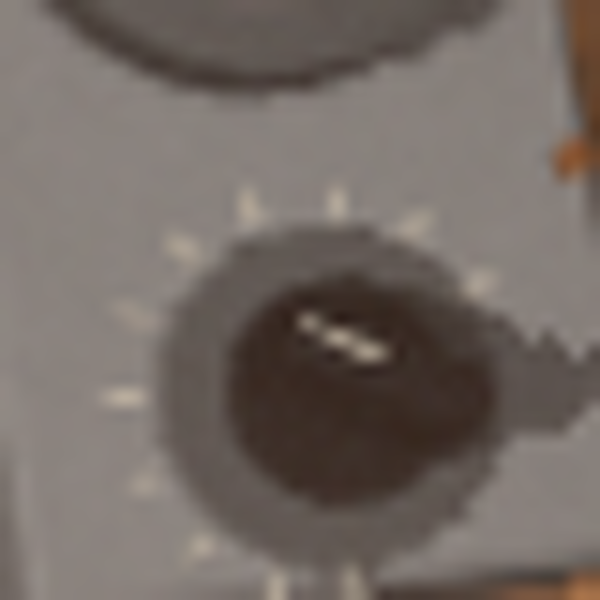

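View pics/dials.png

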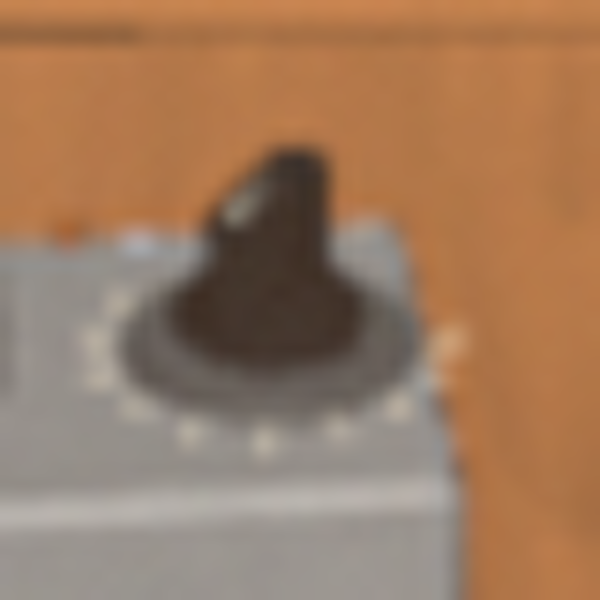

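Run:
```python
from h import *
a=np.load("top0.npz");im=a['im'];C=cloud("top",a['d']);b=np.load("side0.npz");C2=cloud("side",b['d'])
Z=C[...,2]
# dial
for nm,K in(("top",C),("side",C2)):
    P=K.reshape(-1,3);r=np.hypot(P[:,0]-.478,P[:,1]+.391);m=(r<.035)&(P[:,2]>.098)&(P[:,2]<.125)
    Q=P[m]; R=cv2.minAreaRect((Q[:,:2]*1000).astype(np.float32));print(nm,"bar top",m.sum(),R,Q[:,2].max())
def und2(u,v): return (405+u/15-.5,195+v/15-.5)
print("mark",plane("top",[und2(300,320),und2(385,355)],.112))
ims=b['im']
print("mark side depth", [C2[int(160+v/15),int(270+u/15)].round(4) for u,v in((235,215),(245,205),(300,155),(265,180))])
# rail: axis via top pixels
m=(Z>.325)&(Z<.345);m[:100]=0;m[130:]=0;m[:,:195]=0;m[:,365:]=0
P=C[m];print("rail pts y",P[:,1].min(),P[:,1].max())
mm=(P[:,1]>-.14)&(P[:,1]<.2);P=P[mm];k=np.polyfit(P[:,1],P[:,0],1);print("rail x=k y+c",k,"resid",np.std(P[:,0]-np.polyval(k,P[:,1])),len(P))
print("y ends at x-range",[ (round(q[1],3),round(q[0],3)) for q in C[m][np.argsort(C[m][:,1])][::120]])
P=C2.reshape(-1,3);mm=(P[:,2]>.326)&(P[:,2]<.345)&(P[:,1]>-.14)&(P[:,1]<.2)&(P[:,0]>.64)&(P[:,0]<.74);P=P[mm];k=np.polyfit(P[:,1],P[:,0],1);print("side rail",k,len(P),P[:,2].max())
# post tops
for nm,K in(("top",C),("side",C2)):
    P=K.reshape(-1,3);mm=(P[:,2]>.343)&(P[:,2]<.36)&(P[:,0]>.6)&(P[:,0]<.78)
    for s in(-1,1):
        q=P[mm&(s*(P[:,1]-.03)>.1)]; 
        if len(q)>5: print(nm,"post",len(q),cv2.minAreaRect((q[:,:2]*1000).astype(np.float32)))
# hooks / tote
for nm,K in(("top",C),("side",C2)):
    P=K.reshape(-1,3);mm=(P[:,2]>.2285)&(P[:,2]<.25)&(P[:,1]>.2)&(P[:,1]<.47)&(P[:,0]>.44)&(P[:,0]<.56)
    q=P[mm];h,e=np.histogram(q[:,1],np.arange(.2,.47,.004));print(nm,[(round(x,3),n) for x,n in zip(e,h) if n])
    mm=(P[:,2]>.215)&(P[:,2]<.2265)&(P[:,1]>.24)&(P[:,1]<.44)&(P[:,0]>.47)&(P[:,0]<.53)
    q=P[mm];k=np.polyfit(q[:,1],q[:,0],1);print("handle",k,len(q))
```

```text
top bar top 91 ((477.9393310546875, -390.290771484375), (41.205604553222656, 14.314682960510254), 65.66517639160156) 0.12005574609453507
side bar top 53 ((477.87567138671875, -386.1404113769531), (47.385929107666016, 14.262996673583984), 68.39318084716797) 0.11573448576764789
mark [[ 0.48731195 -0.37530386  0.112     ]
 [ 0.48049578 -0.39149267  0.112     ]]
mark side depth [array([ 0.4855, -0.3813,  0.1106]), array([ 0.4821, -0.3813,  0.1144]), array([ 0.4689, -0.406 ,  0.1129]), array([ 0.4788, -0.3859,  0.1157])]
rail pts y -0.1730109624436746 0.23538589875576268
rail x=k y+c [-0.07096758  0.69521919] resid 0.0033559567663835506 714
y ends at x-range [(np.float64(-0.173), np.float64(0.687)), (np.float64(-0.121), np.float64(0.703)), (np.float64(-0.065), np.float64(0.702)), (np.float64(-0.008), np.float64(0.701)), (np.float64(0.048), np.float64(0.692)), (np.float64(0.105), np.float64(0.69)), (np.float64(0.162), np.float64(0.68)), (np.float64(0.22), np.float64(0.682))]
side rail [-0.0697476   0.69397046] 380 0.3383629678304024
top post 177 ((705.013671875, -166.86563110351562), (37.2
[... 1120 characters left out ...]
410
side [(np.float64(0.232), np.int64(1)), (np.float64(0.236), np.int64(18)), (np.float64(0.24), np.int64(37)), (np.float64(0.244), np.int64(57)), (np.float64(0.248), np.int64(43)), (np.float64(0.284), np.int64(11)), (np.float64(0.288), np.int64(21)), (np.float64(0.292), np.int64(3)), (np.float64(0.348), np.int64(5)), (np.float64(0.352), np.int64(28)), (np.float64(0.356), np.int64(6)), (np.float64(0.392), np.int64(2)), (np.float64(0.396), np.int64(26)), (np.float64(0.4), np.int64(14)), (np.float64(0.444), np.int64(7)), (np.float64(0.448), np.int64(50)), (np.float64(0.452), np.int64(73)), (np.float64(0.456), np.int64(105)), (np.float64(0.46), np.int64(48))]
handle [0.05401267 0.47822277] 766
```

```bash
cat >> h.py <<'E'
from scipy.spatial.transform import Rotation as Rn
import warnings;warnings.filterwarnings("ignore")
def tool(yaw,tilt=0.,heading=0.):
    """tool pointing down, jaw (tool y) axis at world angle yaw (rad); then tilted so that fingers point by tilt toward heading"""
    x=np.array([0,0,-1.]);y=np.array([np.cos(yaw),np.sin(yaw),0]);R=np.c_[x,y,np.cross(x,y)]
    if tilt:
        ax=np.array([np.sin(heading),-np.cos(heading),0])  # rotates -z toward heading
        R=Rn.from_rotvec(ax*tilt).as_matrix()@R
    return Rn.from_matrix(R).as_euler("xyz")
def st(tag=""):
    o=observe();print(tag,"t%.1f"%o["time_s"],"p",o["eef_pos"].round(4),"q",o["q"].round(2),"F",o["ft_force"].round(1),"T",o["torque"].round(2),"op",round(o["opening"],4));return o
E
python3 - <<'E'
from h import *
print(Rn.from_euler("xyz",tool(0,.3,0)).as_matrix().round(2))
o=observe();print(Rn.from_euler("xyz",o["tcp_rot"]).as_matrix().round(3))
b=np.load("side0.npz");P=cloud("side",b['d']).reshape(-1,3)
def rc(m): return [np.round(v,1) for v in cv2.minAreaRect((P[m][:,:2]*1000).astype(np.float32))],m.sum()
r=lambda x,y:np.hypot(P[:,0]-x,P[:,1]-y)
print("side rim",rc((r(.591,-.379)<.06)&(P[:,2]>.14)&(P[:,2]<.155)))
print("side knob",rc((r(.559,-.236)<.04)&(P[:,2]>.043)&(P[:,2]<.06)))
print("side tinB",rc((r(.508,-.122)<.12)&(P[:,2]>.035)&(P[:,2]<.06)))
print("side tinA",rc((r(.506,.122)<.12)&(P[:,2]>.035)&(P[:,2]<.06)))
print("side bailB",rc((r(.508,-.122)<.04)&(P[:,2]>.132)&(P[:,2]<.16)))
for d in(67,67+180,):
  for s in(90,-90):
    a=np.deg2rad(d+s)
    for aa in(a,a+np.deg2rad(-61-0) ):pass
    for t in (0,60,122):
        q=inverse_kinematics([.478,-.389,.107],tool(a+np.deg2rad(t)));print(d+s,t,None if q is None else np.round(q,2))
E
```

```text
[[ 0.3   0.96  0.  ]
 [ 0.    0.   -1.  ]
 [-0.96  0.3   0.  ]]
[[-0.001  0.334  0.942]
 [-0.002  0.942 -0.334]
 [-1.    -0.002 -0.   ]]
side rim ([array([ 592.6, -376.4]), array([77.3, 82. ]), np.float64(35.9)], np.int64(86))
side knob ([array([ 559.2, -230.8]), array([26.2, 25.7]), np.float64(20.6)], np.int64(43))
side tinB ([array([ 535.9, -138. ]), array([189.2, 181.6]), np.float64(33.0)], np.int64(687))
side tinA ([array([505.7, 124. ]), array([165.2,  57.2]), np.float64(2.3)], np.int64(556))
side bailB ([array([ 508.2, -117. ]), array([ 5.1, 31.6]), np.float64(8.0)], np.int64(19))
157 0 None
157 60 [-0.81  0.34  1.67  0.    1.14  1.68]
157 122 [-0.81  0.34  1.67  0.    1.14  0.6 ]
-23 0 [-0.81  0.34  1.67  0.    1.14 -0.41]
-23 60 [-0.81  0.34  1.67  0.    1.14 -1.46]
-23 122 [-0.81  0.34  1.67  0.    1.14 -2.54]
337 0 [-0.81  0.34  1.67  0.    1.14 -0.41]
337 60 [-0.81  0.34  1.67  0.    1.14 -1.46]
337 122 [-0.81  0.34  1.67  0.    1.14 -2.54]
157 0 None
157 60 [-0.81  0.34  1.67  0.    1.14  1.68]
157 122 [-0.81  0.34  1.67  0.    1.14  0.6 ]
```

Run:
```python
from h import *
a=np.deg2rad(-23.5)
move_l([.209,.589,.42],feed=.3)
movep([.478,-.389,.42],tool(a)); st("above")
gripper_to(.045,40)
move_l([.478,-.3885,.15],feed=.3); st()
snap("top","1",(380,150,460,240)); snap("side","1",(250,130,330,210))
```

```text
above t4.3 p [ 0.4785 -0.3884  0.42  ] q [-0.81  0.15  1.29  0.    1.7  -0.4 ] F [-0.3  0.5 -0.1] T [-0.01  0.09  0.  ] op 0.0854
 t5.9 p [ 0.4789 -0.3895  0.152 ] q [-0.81  0.28  1.64 -0.    1.21 -0.4 ] F [-0.2  0.2  1.3] T [ 0.03 -0.03 -0.02] op 0.0448
```

View pics/side1.png

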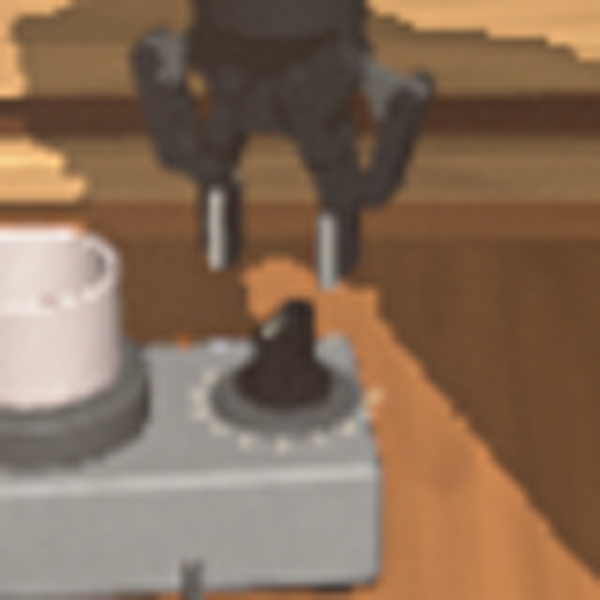

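The jaws straddle the bar in the side view. The fingertips sit either side of the dial at about pixel (284,166). Next I'll grip and turn, watching torque.

Run:
```python
from h import *
a0=-23.5
p=[.478,-.3885,.107]
print(move_l(p,feed=.1,max_force=12)); st("down")
gripper_to(0.0,40); o=st("grip"); 
f0=o["torque"][2]
a=a0
while a<a0+128:
    a+=6 if a<a0+96 else 2
    try: movep(p,tool(np.deg2rad(a)))
    except Unreachable as e: print("unr",a);break
    o=observe()
    if a>a0+90: print(round(a,1),"Tz",o["torque"].round(3),"F",o["ft_force"].round(1),"q6",round(o["q"][5],3))
    if abs(o["torque"][2]-f0)>.7: print("stop");break
st("end")
snap("top","2",(390,170,450,240))
```

```text
False
down t6.6 p [ 0.478  -0.3885  0.1068] q [-0.81  0.34  1.67  0.    1.14 -0.4 ] F [ 0.6 -0.4  0. ] T [-0.01 -0.05 -0.03] op 0.0451
grip t6.9 p [ 0.4784 -0.389   0.108 ] q [-0.81  0.34  1.67 -0.    1.14 -0.4 ] F [0.  1.2 4.8] T [ 0.05  0.15 -0.03] op 0.0134
72.5 Tz [-0.352  1.778  0.016] F [-11.4  -2.7   8. ] q6 -2.074
74.5 Tz [-4.120e-01  1.721e+00  1.000e-03] F [-10.1  -4.7   8.6] q6 -2.109
76.5 Tz [-0.428  1.782  0.031] F [-10.7  -3.3   9.1] q6 -2.144
78.5 Tz [-0.482  1.7    0.004] F [-10.3  -4.2   9.2] q6 -2.179
80.5 Tz [-0.583  1.732  0.035] F [-11.   -3.2   7.7] q6 -2.214
82.5 Tz [-0.533  1.745 -0.026] F [-11.8  -4.2   6.8] q6 -2.249
84.5 Tz [-5.54e-01  1.77e+00 -1.00e-03] F [-10.4  -3.8   7.3] q6 -2.283
86.5 Tz [-0.567  1.793  0.028] F [-10.8  -4.    7.1] q6 -2.318
88.5 Tz [-0.63   1.796  0.019] F [-11.5  -3.4   7. ] q6 -2.353
90.5 Tz [-0.687  1.846  0.036] F [-12.1  -4.    8.1] q6 -2.388
92.5 Tz [-0.712  1.796  0.053] F [-11.3  -4.2   7.1] q6 -2.423
94.5 Tz [-0.784  1.8    0.003] F [-10.7  -4.9   6.7] q6 -2.458
96.5 Tz [-0.79   1.747 -0.133] F [-10.9  -5.1   7. ] q6 -2.493
98.5 Tz [-0.766  1.731 -1.106] F [-10.9  -4.9   7. ] q6 -2.526
stop
end t14.2 p [ 0.4758 -0.3908  0.108 ] q [-0.81  0.33  1.67 -0.    1.14 -2.53] F [-10.9  -4.9   7. ] T [-0.77  1.73 -1.11] op 0.0134
```

View pics/top2.png

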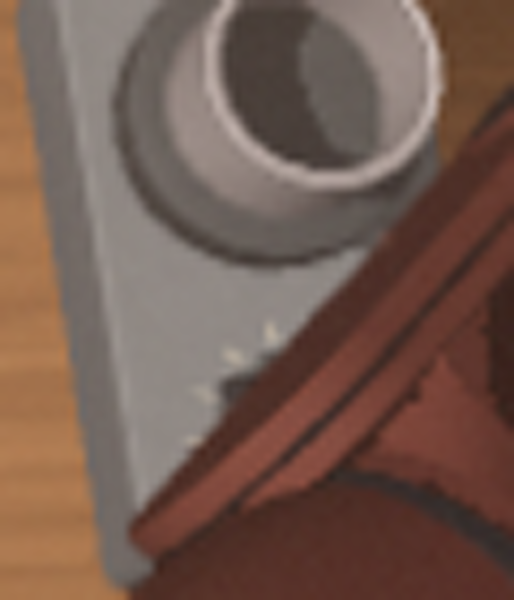

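Run:
```python
from h import *
o=observe();p=[.4755,-.391,.107]
movep(p,tool(np.deg2rad(96.7)));st("backed")
gripper_to(.04,40); st("open")
move_l([p[0],p[1],.30],feed=.3)
movep([.38,-.15,.32],tool(np.deg2rad(30)))
snap("top","3",(390,150,450,240)); snap("side","3",(230,130,330,230)); st()
im,d=np.load("top3.npz")["im"],np.load("top3.npz")["d"];P=cloud("top",d).reshape(-1,3)
r=np.hypot(P[:,0]-.476,P[:,1]+.391);m=(r<.035)&(P[:,2]>.098)&(P[:,2]<.125)
print("bar",cv2.minAreaRect((P[m][:,:2]*1000).astype(np.float32)))
r=np.hypot(P[:,0]-.559,P[:,1]+.236);m=(r<.08)&(P[:,2]>.043)&(P[:,2]<.06)
print("knob",cv2.minAreaRect((P[m][:,:2]*1000).astype(np.float32)),m.sum())
```

```text
backed t14.5 p [ 0.4756 -0.3911  0.108 ] q [-0.82  0.33  1.67  0.    1.14 -2.5 ] F [-1.9  1.8  6.9] T [ 0.48  0.4  -0.29] op 0.0131
open t14.9 p [ 0.4754 -0.3909  0.1067] q [-0.82  0.34  1.67 -0.    1.14 -2.5 ] F [-0.2 -0.1  1. ] T [-0.02  0.02  0.02] op 0.0401
 t17.0 p [ 0.3801 -0.1504  0.3195] q [-0.57 -0.36  1.95 -0.    1.56 -1.09] F [-0.1 -0.4 -0.5] T [ 0.02  0.02 -0.01] op 0.0403
bar ((493.3289794921875, -390.60003662109375), (9.4957857131958, 14.916181564331055), 0.2705763578414917)
knob ((0.0, 0.0), (0.0, 0.0), 0.0) 0
```

View pics/top3.png

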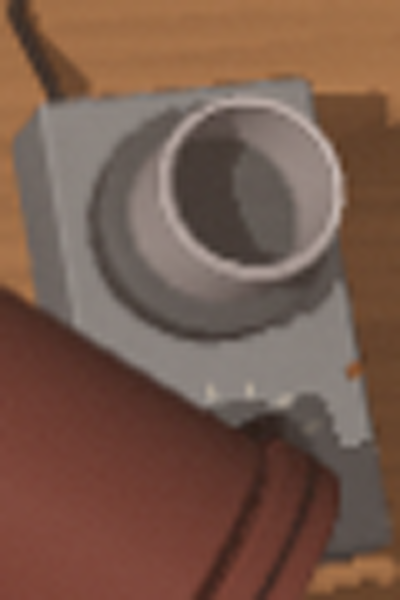

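View pics/side3.png

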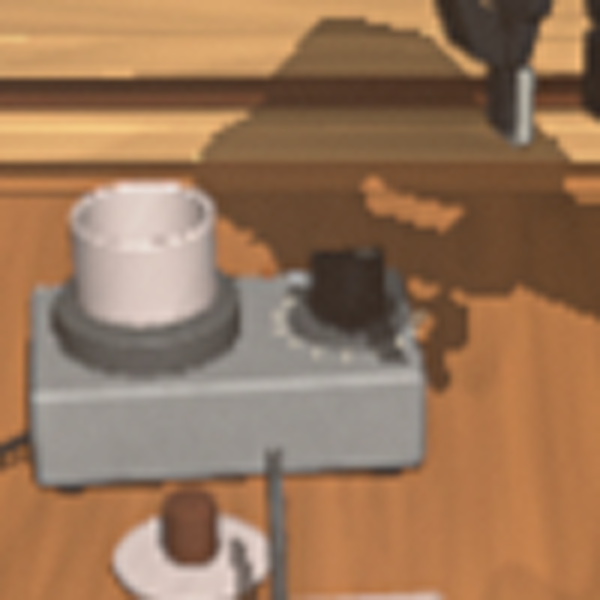

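Dial bar aligned with the warmer after hitting the stop (side (288,177)). Now the lid: I'll squeeze once along x to centre it, then grip along y.

Run:
```python
from h import *
for y in (0,90,180,-90):
    q=inverse_kinematics([.559,-.234,.038],tool(np.deg2rad(y)));print(y,None if q is None else q.round(2))
movep([.559,-.234,.2],tool(np.deg2rad(0)))
gripper_to(.06,25)
print(move_l([.559,-.234,.039],feed=.2,max_force=10)); st()
gripper_to(0,25); st("x grip")
gripper_to(.05); 
movep([.559,-.234,.1],tool(np.deg2rad(0)));
movep([.559,-.234,.1],tool(np.deg2rad(90)));
print(move_l([.559,-.234,.039],feed=.2,max_force=10))
gripper_to(0,40); st("y grip")
move_l([.559,-.234,.23],feed=.2); st()
movep([.588,-.378,.23],tool(np.deg2rad(90))); st("over")
snap("top","4",(380,130,470,230)); snap("side","4",(230,110,330,210))
```

```text
0 [-0.53  0.41  1.72  0.    1.01 -0.53]
90 [-0.53  0.41  1.72  0.    1.01 -2.1 ]
180 [-0.53  0.41  1.72  0.    1.01  2.62]
-90 [-0.53  0.41  1.72  0.    1.01  1.04]
False
 t19.2 p [ 0.5599 -0.2345  0.0403] q [-0.53  0.41  1.72 -0.    1.01 -0.53] F [ 0.1 -0.9  0.5] T [ 0.02 -0.01  0.01] op 0.0596
x grip t19.6 p [ 0.5601 -0.2346  0.0407] q [-0.53  0.41  1.72  0.    1.01 -0.53] F [-1.6  0.   6.4] T [ 0.07  0.16 -0.04] op 0.0288
False
y grip t22.5 p [ 0.5605 -0.2348  0.0411] q [-0.53  0.41  1.72  0.    1.01 -2.1 ] F [ 1.1 -0.   6.7] T [ 0.06 -0.01 -0.03] op 0.0282
 t23.6 p [ 0.5581 -0.2335  0.2282] q [-0.53  0.19  1.6  -0.    1.35 -2.1 ] F [-1.3 -0.6 -1.5] T [ 0.07 -0.02  0.04] op 0.029
over t24.2 p [ 0.5872 -0.3781  0.2278] q [-0.69  0.41  1.33  0.    1.4  -2.25] F [-0.1 -0.3 -2.3] T [-0.01  0.05  0.01] op 0.0288
```

View pics/side4.png

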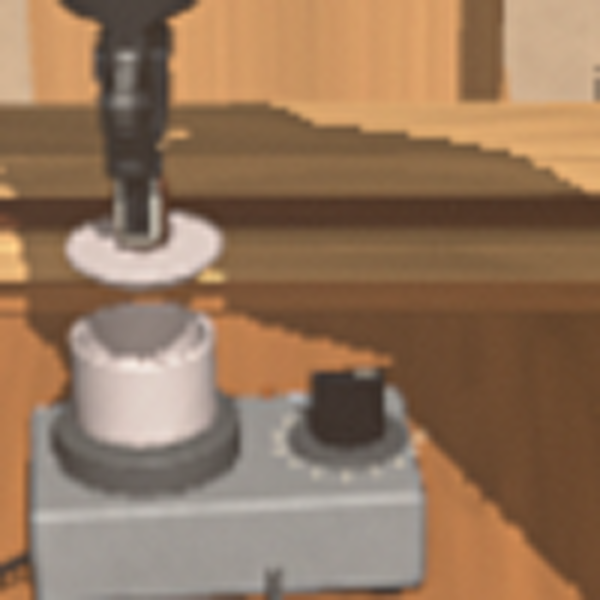

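View pics/top4.png

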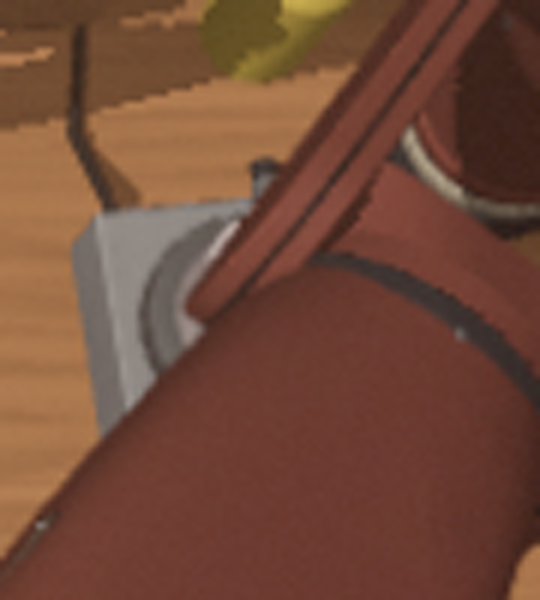

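Run:
```python
from h import *
b=np.load("side4.npz");K=cloud("side",b['d'])
roi=np.zeros((420,560),bool);roi[125:185,236:272]=True
hsv=cv2.cvtColor(b['im'],cv2.COLOR_RGB2HSV)
white=(hsv[...,1]<45)&(hsv[...,2]>130)&roi
lab=white&(K[...,2]>.185)&(K[...,2]<.215)
rim=roi&(K[...,2]>.140)&(K[...,2]<.152)&(K[...,1]<-.3)
for nm,m in(("lid",lab),("rim",rim)):
    P=K[m];print(nm,len(P),cv2.minEnclosingCircle((P[:,:2]*1000).astype(np.float32)),cv2.minAreaRect((P[:,:2]*1000).astype(np.float32)),np.median(P[:,2]))
    # ellipse of pixels on plane
# lid outline pixel -> plane
for nm,m,z in(("lid",lab,.2015),("rim",rim,.145)):
    ys,xs=np.nonzero(m);Q=plane("side",np.c_[xs,ys],z)[:,:2]*1000
    print(nm,cv2.minEnclosingCircle(Q.astype(np.float32)),cv2.minAreaRect(Q.astype(np.float32)))
st()
```

```text
lid 179 ((583.3665771484375, -374.3733215332031), 45.208187103271484) ((585.2639770507812, -369.00579833984375), (78.16661071777344, 72.82584381103516), 21.34531593322754) 0.20060211681013063
rim 88 ((593.231689453125, -375.38330078125), 43.226829528808594) ((593.1178588867188, -376.20111083984375), (76.47730255126953, 84.44426727294922), 3.2292721271514893) 0.14337755330707092
lid ((585.472900390625, -367.7313232421875), 44.54510498046875) ((583.96728515625, -363.0957336425781), (79.1858901977539, 78.35490417480469), 17.74298095703125)
rim ((591.8851928710938, -371.2867736816406), 43.432106018066406) ((592.2515258789062, -370.16302490234375), (80.07337951660156, 77.75321960449219), 89.91531372070312)
 t24.3 p [ 0.5878 -0.3768  0.229 ] q [-0.68  0.41  1.33  0.    1.4  -2.25] F [-0.3  0.5 -1.3] T [-0.01 -0.02  0.03] op 0.0288
```

Run:
```python
from h import *
move_l([.5912,-.378,.195],feed=.1); st()
print(move_l([.5912,-.378,.177],feed=.03,max_force=6)); st("low")
snap("side","5",(230,110,330,210))
```

```text
t24.8 p [ 0.5909 -0.3774  0.1938] q [-0.68  0.44  1.36 -0.    1.35 -2.25] F [ 0.7 -0.5 -1.4] T [-0.   -0.04  0.03] op 0.0286
True
low t25.4 p [ 0.591  -0.3779  0.1782] q [-0.68  0.45  1.37 -0.    1.32 -2.25] F [-0.3  0.9  4.8] T [-0.06 -0.01 -0.02] op 0.0286
```

View pics/side5.png

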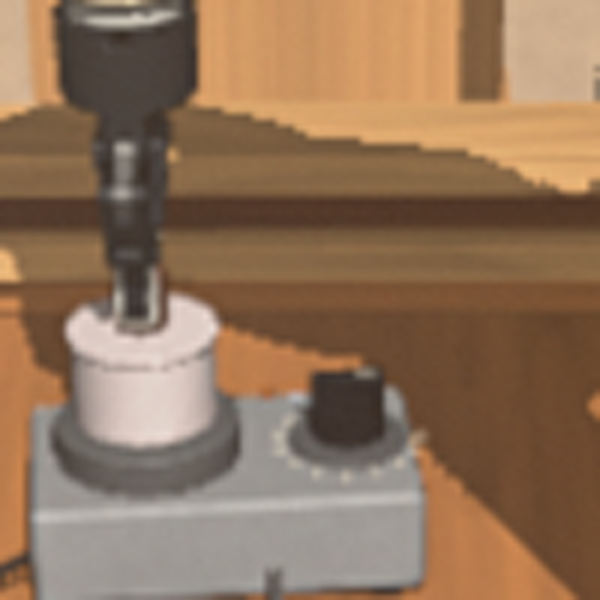

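Run:
```python
from h import *
gripper_to(.05,25);st()
move_l([.591,-.378,.40],feed=.3)
movep([.36,.0,.42],tool(np.deg2rad(90))); st()
snap("top","6"); snap("side","6",(180,110,380,300))
P=cloud("top",np.load("top6.npz")["d"]).reshape(-1,3);r=np.hypot(P[:,0]-.591,P[:,1]+.378)
m=(r<.06)&(P[:,2]>.145)&(P[:,2]<.16);print("lid disc",m.sum(),cv2.minAreaRect((P[m][:,:2]*1000).astype(np.float32)),np.percentile(P[m][:,2],[5,50,95]))
A=np.c_[P[m][:,:2],np.ones(m.sum())];print("slope",np.linalg.lstsq(A,P[m][:,2],rcond=None)[0])
m=(r<.06)&(P[:,2]>.175)&(P[:,2]<.2);print("knob",P[m].mean(0))
```

```text
t25.8 p [ 0.5901 -0.3772  0.1762] q [-0.68  0.45  1.37 -0.    1.32 -2.25] F [-0.7  0.7  1. ] T [-0.    0.01 -0.03] op 0.05
 t28.3 p [ 3.605e-01 -4.000e-04  4.200e-01] q [-0.22 -0.49  1.86 -0.    1.78 -1.79] F [ 0.3 -0.6 -0.3] T [-0.02  0.04 -0.02] op 0.0502
lid disc 542 ((591.4764404296875, -379.1145935058594), (83.41085815429688, 81.66555786132812), 54.157379150390625) [0.14875611 0.15203917 0.15559964]
slope [0.00029138 0.00230234 0.15278418]
knob [ 0.58885975 -0.37677555  0.18605312]
```

View pics/top6.png

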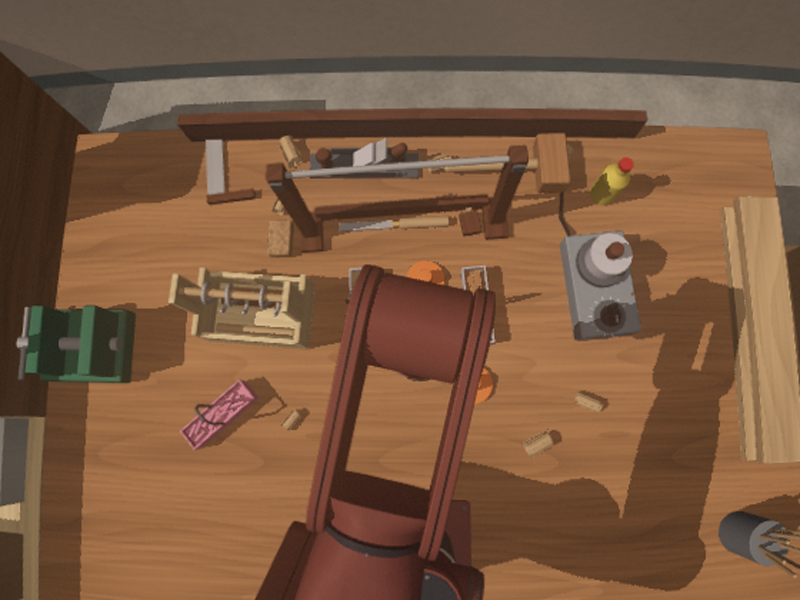

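View pics/side6.png

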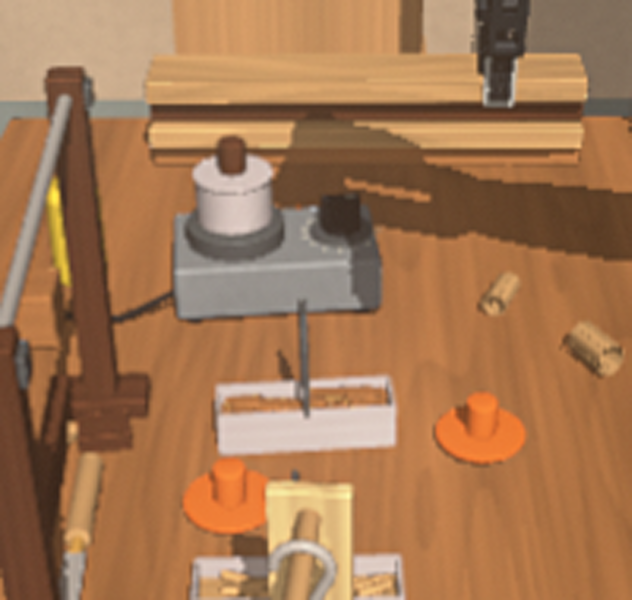

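The lid is seated flat: disc at 0.152 m with zero slope, centred within 1 mm. Now each hook's yaw and x, from the metal pixels.

Run:
```python
from h import *
for n,t in(("top","6"),("side","6")):
    b=np.load(f"{n}{t}.npz");K=cloud(n,b['d']);hsv=cv2.cvtColor(b['im'],cv2.COLOR_RGB2HSV)
    g=(hsv[...,1]<70)&(K[...,1]>.255)&(K[...,1]<.435)&(K[...,0]>.43)&(K[...,0]<.56)
    for y0 in(.2875,.350,.396):
        for z0,z1 in((.19,.25),(.225,.245),(.1,.16)):
            m=g&(abs(K[...,1]-y0)<.016)&(K[...,2]>z0)&(K[...,2]<z1);P=K[m]
            if len(P)<5: print(n,y0,z0,len(P));continue
            k=np.polyfit(P[:,0],P[:,1],1);print(n,y0,(z0,z1),len(P),"x",P[:,0].min().round(4),P[:,0].max().round(4),"ymean",P[:,1].mean().round(4),"slope dy/dx",k[0].round(3),"zmax",P[:,2].max().round(4))
    br=(hsv[...,1]>70)&(K[...,2]>.215)&(K[...,2]<.228)&(K[...,1]>.255)&(K[...,1]<.435)&(K[...,0]>.44)&(K[...,0]<.56);P=K[br];
    k=np.polyfit(P[:,1],P[:,0],1)
    for _ in range(4):
        r=abs(P[:,0]-np.polyval(k,P[:,1]));P=P[r<.010];k=np.polyfit(P[:,1],P[:,0],1)
    print(n,"handle x=",k,len(P))
    save(b['im'],f"pics/tote{n}.png",(110,170,230,250) if n=="top" else (220,260,330,420))
```

```text
top 0.2875 (0.19, 0.25) 40 x 0.4726 0.5112 ymean 0.2866 slope dy/dx -0.099 zmax 0.2329
top 0.2875 (0.225, 0.245) 30 x 0.4788 0.5079 ymean 0.2866 slope dy/dx -0.119 zmax 0.2329
top 0.2875 (0.1, 0.16) 19 x 0.4751 0.5008 ymean 0.2865 slope dy/dx -0.136 zmax 0.1254
top 0.35 (0.19, 0.25) 36 x 0.4778 0.5141 ymean 0.3512 slope dy/dx -0.019 zmax 0.2349
top 0.35 (0.225, 0.245) 23 x 0.4839 0.5137 ymean 0.3502 slope dy/dx -0.044 zmax 0.2349
top 0.35 (0.1, 0.16) 24 x 0.4777 0.5072 ymean 0.351 slope dy/dx -0.037 zmax 0.1234
top 0.396 (0.19, 0.25) 39 x 0.4804 0.5167 ymean 0.3958 slope dy/dx -0.094 zmax 0.2328
top 0.396 (0.225, 0.245) 31 x 0.4844 0.5167 ymean 0.3956 slope dy/dx -0.127 zmax 0.2328
top 0.396 (0.1, 0.16) 15 x 0.4807 0.5096 ymean 0.3961 slope dy/dx -0.021 zmax 0.1274
top handle x= [0.07489815 0.47125182] 342
side 0.2875 (0.19, 0.25) 128 x 0.473 0.5144 ymean 0.2913 slope dy/dx -0.084 zmax 0.2331
side 0.2875 (0.225, 0.245) 47 x 0.4788 0.506 ymean 0.2907 slope dy/dx -0.079 zmax 0.2331
side 0.2875 (0.1, 0.16) 34 x 0.4717 0.4887 ymean 0.2921 slope dy/dx -0.155 zmax 0.125
side 0.35 (0.19, 0.25) 148 x 0.4774 0.518 ymean 0.3556 slope dy/dx -0.029 zmax 0.2324
side 0.35 (0.225, 0.245) 63 x 0.4845 0.5138 ymean 0.3552 slope dy/dx -0.036 zmax 0.2324
side 0.35 (0.1, 0.16) 11 x 0.4766 0.4805 ymean 0.355 slope dy/dx 0.299 zmax 0.1236
side 0.396 (0.19, 0.25) 162 x 0.4799 0.5204 ymean 0.4005 slope dy/dx -0.097 zmax 0.2352
side 0.396 (0.225, 0.245) 68 x 0.4867 0.5181 ymean 0.3995 slope dy/dx -0.027 zmax 0.2352
side 0.396 0.1 0
side handle x= [0.07543156 0.47016808] 489
```

View pics/totetop.png

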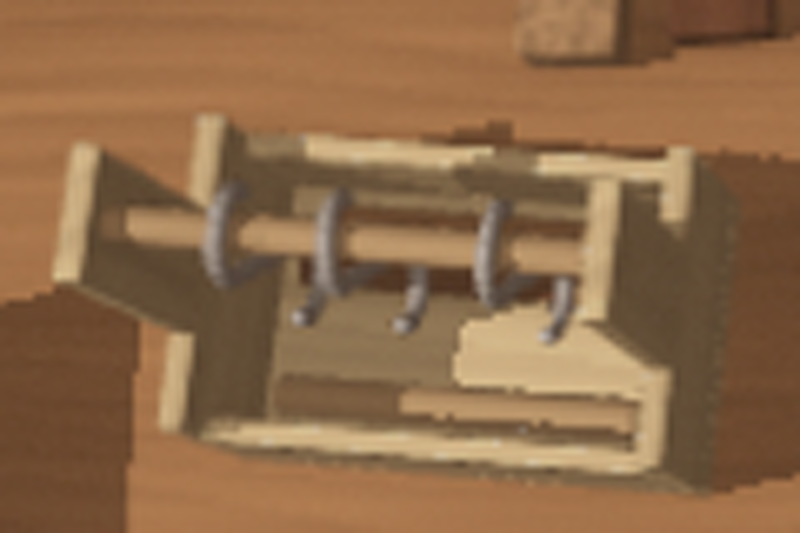

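View pics/toteside.png

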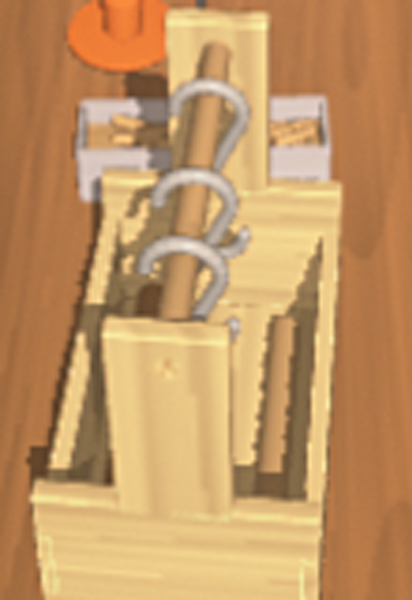

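Hooks hang on the handle with the upright towards the robot at y≈0.289, 0.353 and 0.399, yaw about −5°. Taking the rightmost one first (top native (184,207)).

```bash
cat >> h.py <<'E'
RC=np.array([.6919,.039]);RY=np.deg2rad(4.0)
rx=np.array([np.cos(RY),np.sin(RY)]);ry=np.array([-np.sin(RY),np.cos(RY)])
def railp(x,s,z): return [*(RC+rx*x+ry*s),z]
def pick_hook(c,yaw,op=.03):
    h=np.array([np.cos(yaw),np.sin(yaw)]);c=np.array(c);g=c-.025*h
    movep([*g,.32],tool(yaw+np.pi/2)); gripper_to(op,60)
    print("contact",move_l([*g,.209],feed=.12,max_force=8)); st("at hook")
    gripper_to(0,60); st("gripped")
    return g,h
def lift_hook(g,h):
    print("lift",move_l([*g,.239],feed=.05,max_force=15)); st()
    print("draw",move_l([*(g-.065*h),.239],feed=.08,max_force=8)); st()
E
python3 - <<'E'
from h import *
g,h=pick_hook((.4924,.2887),np.deg2rad(-5))
snap("side","7",(220,200,360,340))
E
```

```text
contact True
at hook t30.9 p [0.4663 0.2904 0.2085] q [ 0.41  0.08  1.77 -0.    1.3  -1.07] F [-0.7  0.   4.6] T [-0.15  0.11 -0.01] op 0.0297
gripped t31.2 p [0.4656 0.2901 0.2072] q [ 0.41  0.08  1.77 -0.    1.3  -1.07] F [0.2 1.2 2.2] T [ 0.   -0.05  0.04] op 0.0062
```

View pics/side7.png

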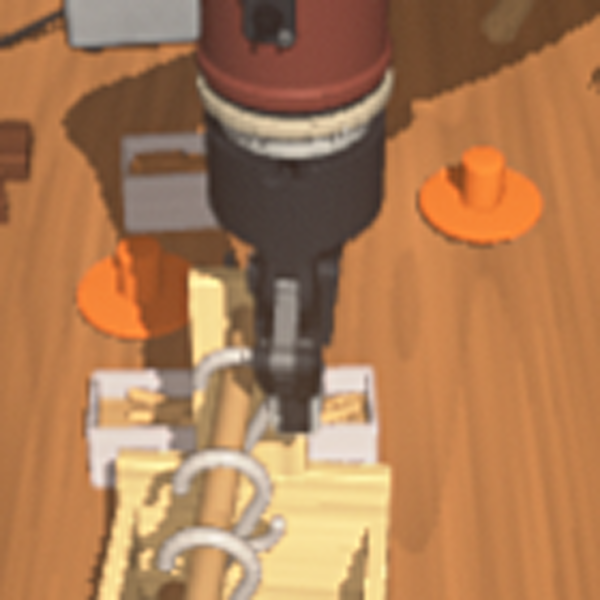

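The grip is on the upright rod (side (294,287)). Lift and draw out.

Run:
```python
from h import *
yaw=np.deg2rad(-5);h=np.array([np.cos(yaw),np.sin(yaw)]);g=np.array((.4924,.2887))-.025*h
lift_hook(g,h)
o=observe();p=o["eef_pos"];move_l([p[0],p[1],.42],feed=.25);st()
snap("side","8",(180,60,380,260)); snap("top","8",(150,120,350,300))
```

```text
lift False
 t32.0 p [0.4646 0.2907 0.2381] q [ 0.41  0.06  1.73  0.    1.37 -1.07] F [-8.6  0.  -1.1] T [-0.06  1.65 -0.03] op 0.0061
draw True
 t32.3 p [0.4621 0.2909 0.2376] q [ 0.42  0.05  1.74  0.    1.36 -1.07] F [-0.1 -0.7 -0.7] T [ 0.    0.07 -0.03] op 0.0058
 t33.2 p [0.4618 0.2907 0.418 ] q [ 0.42 -0.01  1.47  0.    1.7  -1.07] F [ 0.2 -0.2 -2.1] T [ 0.03 -0.02  0.01] op 0.0057
```

View pics/side8.png

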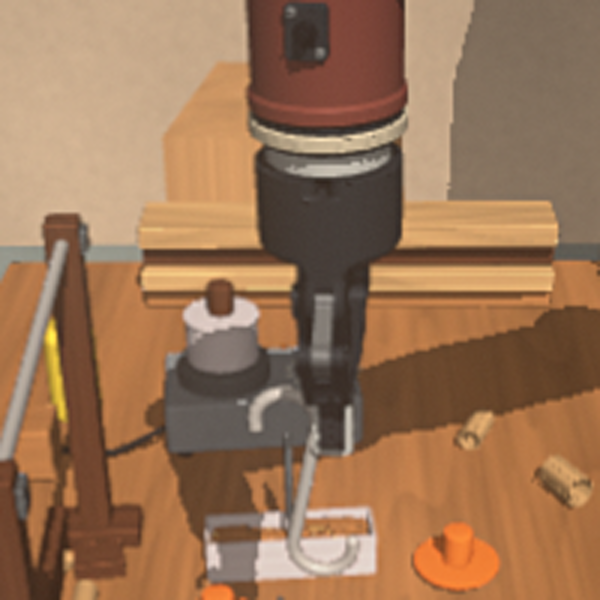

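The draw step stopped early on a force change, so I need to check how the hook sits in the jaws before going on.

Run:
```python
from h import *
b=np.load("side8.npz");im=b['im'];K=cloud("side",b['d'])
save(im,"pics/hk8.png",(255,180,305,255))
hsv=cv2.cvtColor(im,cv2.COLOR_RGB2HSV)
# rays onto hook plane: through (.4618,.2907) with direction yaw -5
yaw=np.deg2rad(-5);n=np.array([-np.sin(yaw),np.cos(yaw),0]);h=np.array([np.cos(yaw),np.sin(yaw),0]);tcp=np.array([.4618,.2907,.418])
m=(hsv[...,1]<60)&(abs((K-tcp)@n)<.012)&(abs((K-tcp)@h)<.08)&(K[...,2]<.45)&(K[...,2]>.28)
P=K[m]-tcp; print(m.sum())
X=P@h*1000;Zz=P[:,2]*1000
for z0 in range(-130,40,8):
    s=(Zz>=z0)&(Zz<z0+8)
    if s.sum(): print(z0,s.sum(),np.sort(X[s]).round(0).astype(int).tolist()[::max(1,s.sum()//10)])
```

```text
495
-114 17 [-4, -1, 1, 3, 3, 5, 7, 7, 7, 8, 10, 10, 12, 14, 14, 16, 18]
-106 62 [-12, -6, -4, -2, 3, 8, 12, 16, 18, 21, 23]
-98 29 [-13, -13, -12, -10, -10, -8, -8, 19, 20, 21, 23, 23, 25, 26, 27]
-90 33 [-15, -13, -11, -11, -10, -8, 21, 23, 23, 25, 26]
-82 16 [-13, 19, 21, 21, 21, 21, 22, 22, 22, 24, 24, 24, 26, 26, 26, 27]
-74 16 [17, 19, 19, 19, 19, 20, 21, 21, 22, 22, 22, 23, 24, 24, 24, 24]
-66 16 [17, 17, 17, 19, 19, 19, 20, 20, 21, 21, 22, 22, 23, 23, 24, 25]
-58 16 [15, 15, 15, 17, 17, 17, 17, 18, 19, 19, 19, 20, 20, 20, 21, 22]
-50 14 [13, 14, 15, 15, 15, 17, 17, 17, 19, 19, 19, 19, 20, 20]
-42 13 [13, 13, 15, 15, 15, 16, 17, 17, 17, 17, 18, 19, 19]
-34 16 [11, 11, 11, 12, 13, 13, 13, 13, 15, 15, 15, 15, 17, 17, 17, 17]
-26 18 [1, 7, 10, 10, 11, 11, 11, 13, 13, 13, 13, 14, 15, 15, 15, 15, 17, 17]
-18 27 [-11, -10, -10, -8, -8, -5, 4, 9, 10, 11, 13, 13, 15, 15]
-10 43 [-11, -10, -10, -8, 9, 11, 13, 42, 44, 45, 47]
-2 45 [-10, -10, -8, 9, 10, 13, 40, 42, 43, 45, 47, 49]
6 61 [-10, -8, 9, 13, 18, 23, 34, 38, 40, 43, 47]
14 47 [18, 19, 21, 23, 24, 26, 28, 30, 31, 33, 35, 38]
22 5 [-13, -13, -13, -12, -12]
30 1 [-11]
```

View pics/hk8.png

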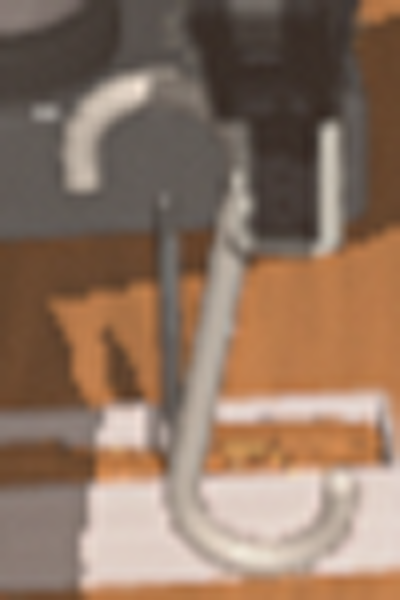

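The hook turned about 12° in the jaws (lower curl towards the robot), but the grip point is right. I'll tilt the tool 12° to level it, then hook it over the rail.

Run:
```python
from h import *
t=np.deg2rad(12);R=tool(RY+np.pi/2,t,RY)
movep(railp(-.10,-.06,.43),R); st()
move_l(railp(-.10,-.06,.3486),feed=.2); st()
snap("side","9",(180,100,320,240));snap("top","9",(200,90,340,200))
```

```text
t34.6 p [ 0.5962 -0.0269  0.4298] q [-0.21 -0.06  1.5   0.06  1.49 -1.85] F [ 0.2  0.  -0.2] T [-0.05  0.12  0.03] op 0.0053
 t35.1 p [ 0.5966 -0.0271  0.3494] q [-0.21 -0.05  1.64  0.06  1.35 -1.86] F [ 0.4  0.5 -0.3] T [0.03 0.13 0.02] op 0.0056
```

View pics/side9.png

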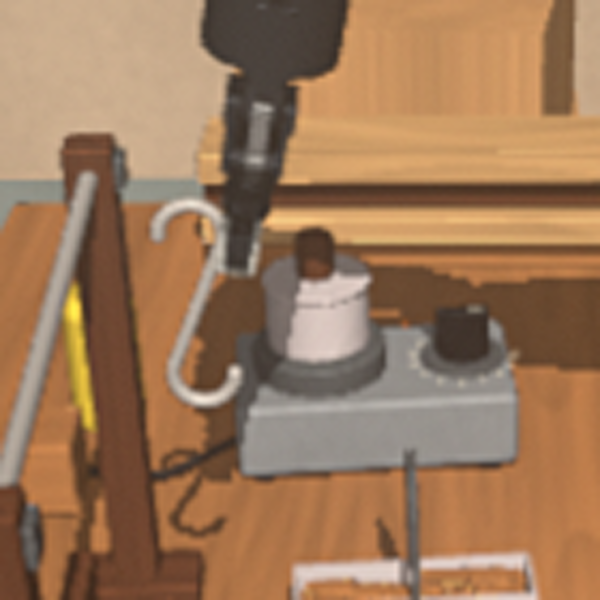

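View pics/top9.png

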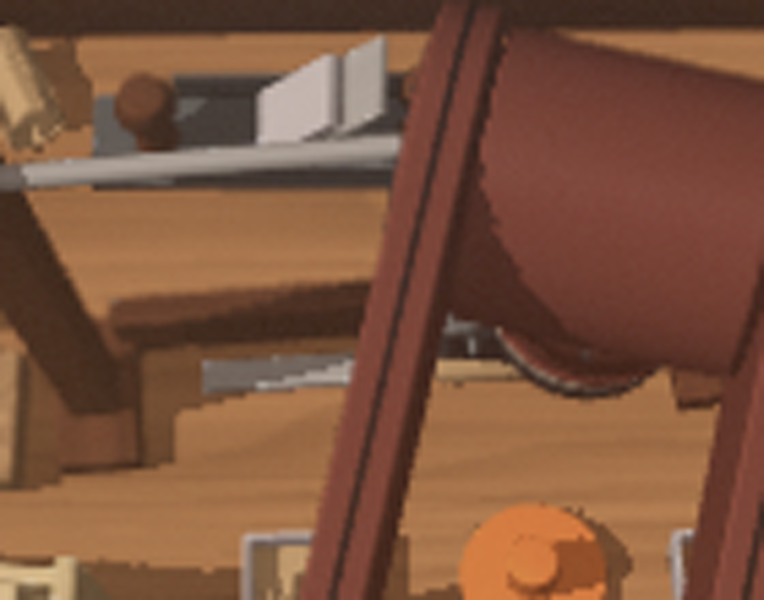

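The hook is now upright in the side view (top at about (226,150)). One quick geometry check before hooking on.

```bash
cat >> h.py <<'E'
def hookgeo(tag,tcp,yaw,show=False):
    b=np.load(f"side{tag}.npz");im=b['im'];K=cloud("side",b['d']);hsv=cv2.cvtColor(im,cv2.COLOR_RGB2HSV)
    n=np.array([-np.sin(yaw),np.cos(yaw),0]);h=np.array([np.cos(yaw),np.sin(yaw),0]);tcp=np.array(tcp)
    m=(hsv[...,1]<60)&(abs((K-tcp)@n)<.012)&(abs((K-tcp)@h)<.08)&(K[...,2]<tcp[2]+.04)&(K[...,2]>tcp[2]-.135)
    P=K[m]-tcp;X=P@h*1000;Z=P[:,2]*1000
    lo=Z<-65; print("lower: x",np.percentile(X[lo],[1,99]).round(1),"zmin",np.percentile(Z,1).round(1))
    up=(Z>-15)&(X>17); print("upper: xmax",np.percentile(X[up],99).round(1),"zmax",np.percentile(Z[up],99).round(1),"tip zmin",np.percentile(Z[(X>36)&(Z>-40)],2).round(1))
E
python3 - <<'E'
from h import *
hookgeo("9",[.5966,-.0271,.3494],RY); hookgeo("8",[.4618,.2907,.418],np.deg2rad(-5))
E
```

```text
lower: x [ 6.7 46.4] zmin -105.0
upper: xmax 48.1 zmax 25.7 tip zmin 4.9
lower: x [-13.4  26.5] zmin -108.3
upper: xmax 48.9 zmax 19.3 tip zmin -8.0
```

Run:
```python
from h import *
print(move_l(railp(-.026,-.06,.3486),feed=.1,max_force=15)); st()
print(move_l(railp(-.026,-.06,.317),feed=.04,max_force=5)); st("hung")
snap("side","10",(180,100,320,240))
```

```text
False
 t36.1 p [ 0.6701 -0.0227  0.3487] q [-0.18  0.13  1.46  0.05  1.35 -1.82] F [-0.6 -0.9 -0.9] T [-0.04  0.2  -0.01] op 0.006
True
hung t36.9 p [ 0.6703 -0.0226  0.3177] q [-0.18  0.14  1.5   0.05  1.29 -1.82] F [-1.6 -0.2  3.7] T [-0.01  0.01 -0.03] op 0.0058
```

View pics/side10.png

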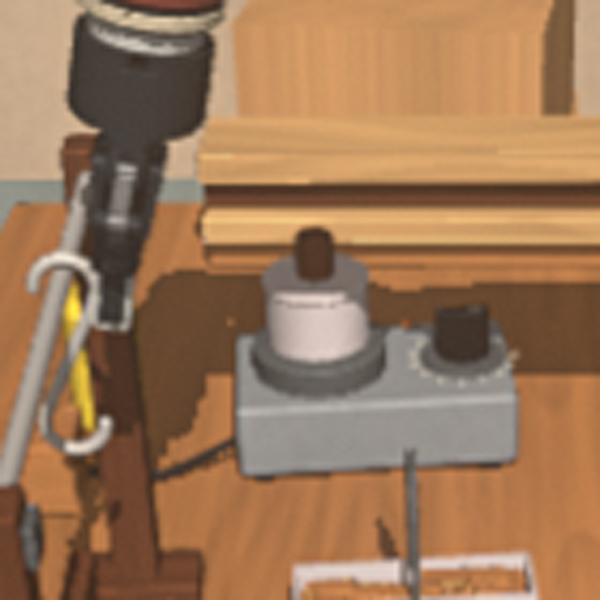

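Contact came at the expected height (0.318). Release, back off, then fetch the middle hook, lifting diagonally this time to stay off the handle.

Run:
```python
from h import *
gripper_to(.03); st("rel")
move_l(railp(-.10,-.06,.325),feed=.1); 
move_l(railp(-.14,-.06,.43),feed=.3)
yaw=np.deg2rad(-4)
g,h=pick_hook((.4972,.3527),yaw)
f=observe()["ft_force"]
print(move_l([*g,.226],feed=.05)); st("l1")
print(move_l([*(g-.007*h),.239],feed=.04)); st("l2")
print(move_l([*(g-.075*h),.239],feed=.1)); st("draw")
p=observe()["eef_pos"];move_l([p[0],p[1],.42],feed=.25);st()
snap("side","11",(180,60,380,260))
hookgeo("11",observe()["eef_pos"],yaw)
b=np.load("side11.npz")["im"];save(b,"pics/rail11.png",(160,100,260,220))
```

```text
rel t37.3 p [ 0.6695 -0.0225  0.3157] q [-0.18  0.14  1.51  0.05  1.29 -1.83] F [0.5 0.2 0.8] T [-0.04  0.13 -0.01] op 0.0301
contact False
at hook t41.5 p [0.4728 0.3548 0.2101] q [ 0.51  0.17  1.66  0.    1.31 -0.99] F [0.5 1.1 0.4] T [ 0.05 -0.03  0.05] op 0.0304
gripped t41.8 p [0.4728 0.3546 0.2101] q [ 0.51  0.17  1.66 -0.    1.31 -0.99] F [ 0.2 -1.4  3.1] T [-0.06 -0.02 -0.01] op 0.0064
False
l1 t42.3 p [0.4723 0.3545 0.2263] q [ 0.51  0.16  1.65 -0.    1.34 -0.99] F [-0.3  0.1 -1.7] T [-0.05 -0.    0.09] op 0.0059
False
l2 t42.9 p [0.4653 0.3551 0.2394] q [ 0.52  0.13  1.65 -0.    1.36 -0.98] F [ 0.  -0.9 -0.8] T [ 0.01  0.   -0.02] op 0.0059
False
draw t43.7 p [0.3978 0.3597 0.2392] q [ 0.59  0.02  1.77 -0.    1.35 -0.91] F [ 0.6  0.4 -1.1] T [ 0.01  0.02 -0.  ] op 0.0063
 t44.6 p [0.3976 0.3594 0.4181] q [ 0.59 -0.05  1.5  -0.    1.69 -0.91] F [ 0.  -0.6 -1.1] T [-0.04  0.06  0.06] op 0.0061
lower: x [ 4.7 45. ] zmin -106.8
upper: xmax 44.9 zmax 22.0 tip zmin -0.4
```

View pics/side11.png

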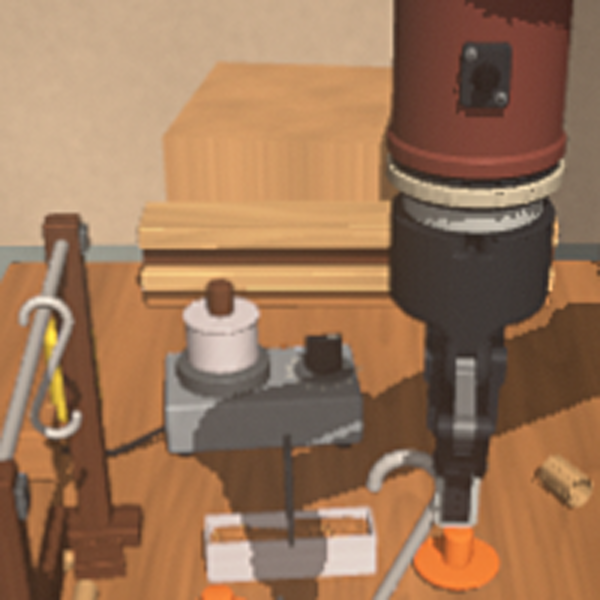

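View pics/rail11.png

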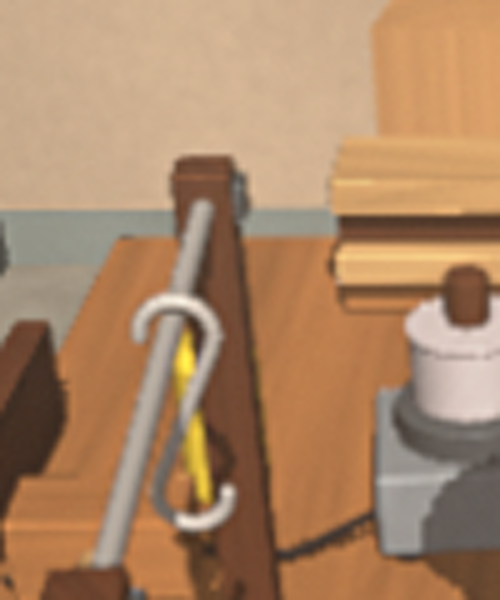

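Hook 1 hangs properly on the rail, and hook 2 is held straight. Hanging hook 2 at s=+60 mm.

Run:
```python
from h import *
R=tool(RY+np.pi/2)
movep(railp(-.11,.06,.43),R)
move_l(railp(-.11,.06,.352),feed=.2); st()
print(move_l(railp(-.027,.06,.352),feed=.1,max_force=15)); st()
print(move_l(railp(-.0245,.06,.338),feed=.04,max_force=15)); st()
print(move_l(railp(-.0245,.06,.319),feed=.04,max_force=5)); st("hung")
gripper_to(.03);st()
move_l(railp(-.10,.06,.325),feed=.1)
move_l(railp(-.2,.06,.43),feed=.3)
movep([.38,.30,.43],R)
hold(.5)
snap("side","12",(160,80,340,240));snap("top","12",(190,90,380,230))
```

```text
t46.4 p [0.5779 0.0921 0.3527] q [ 0.02  0.08  1.49  0.    1.57 -1.62] F [-0.2  0.5 -1.6] T [-0.    0.04 -0.01] op 0.0066
False
 t47.4 p [0.6606 0.097  0.3523] q [ 0.03  0.28  1.27  0.    1.59 -1.61] F [-0.5 -0.1 -0.7] T [ 0.    0.07 -0.04] op 0.0063
False
 t47.9 p [0.6631 0.0972 0.3375] q [ 0.03  0.29  1.28  0.    1.57 -1.61] F [ 1.  -0.5 -0.8] T [-0.04  0.02 -0.04] op 0.0066
True
hung t48.3 p [0.6636 0.0971 0.3227] q [ 0.03  0.29  1.3  -0.    1.54 -1.61] F [ 1.2 -0.1  3.4] T [ 0.06 -0.13  0.02] op 0.0062
 t48.6 p [0.663  0.0971 0.3216] q [ 0.03  0.3   1.3   0.    1.54 -1.61] F [-0.3 -0.1 -1.1] T [0.01 0.01 0.  ] op 0.0301
```

View pics/side12.png

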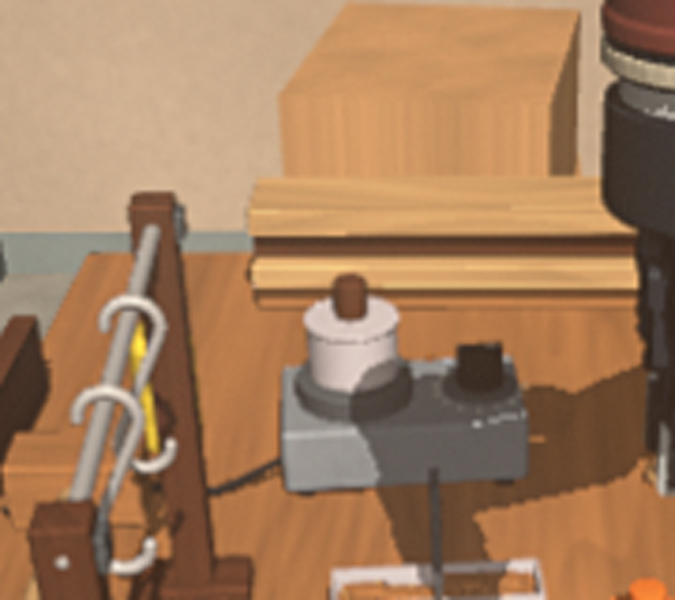

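View pics/top12.png

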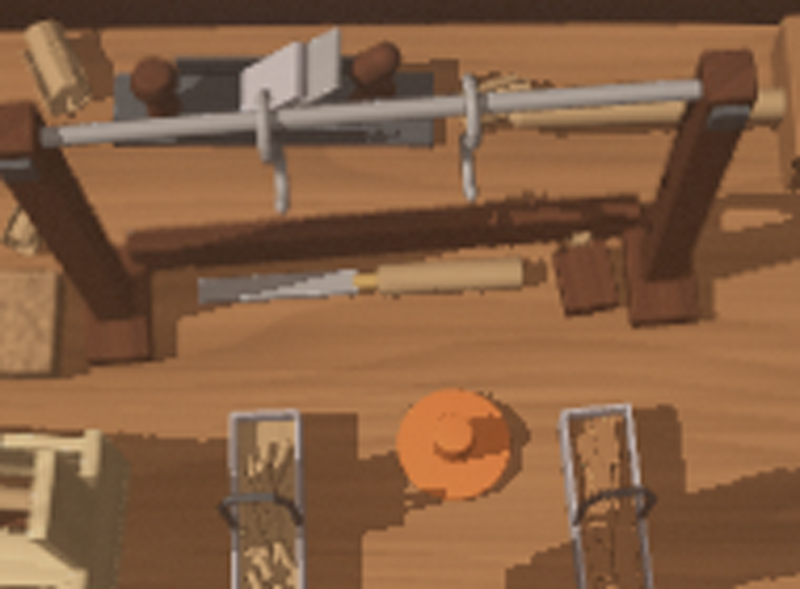

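Both hooks hang on the rail, at top crop (265,120) and (472,110). Measuring the hooks and re-measuring the tins.

Run:
```python
from h import *
for n in("top","side"):
    b=np.load(f"{n}12.npz");K=cloud(n,b['d']);hsv=cv2.cvtColor(b['im'],cv2.COLOR_RGB2HSV)
    for c in((.6955,-.0209),(.687,.0987)):
        L=(K[...,:2]-np.array(c));x=L@rx;s=L@ry
        for nm,z0,z1 in(("up",.33,.36),("low",.20,.262)):
            m=(hsv[...,1]<70)&(abs(x)<.035)&(abs(s)<.018)&(K[...,2]>z0)&(K[...,2]<z1)
            if nm=="up": m&=(abs(x)>.009)|(K[...,2]>.342)
            if m.sum()<6: print(n,c,nm,m.sum());continue
            k=np.polyfit(x[m],s[m],1);print(n,c,nm,m.sum(),"x",(np.percentile(x[m],[1,99])*1000).round(1),"s",(s[m].mean()*1000).round(1),"slope deg",np.rad2deg(k[0]).round(1),"z",np.percentile(K[...,2][m],[1,99]).round(4))
    X,Y,Z=K[...,0],K[...,1],K[...,2]
    for nm,c in(("A",(.506,.122)),("B",(.509,-.122))):
        m=(hsv[...,1]<60)&(np.hypot(X-c[0],Y-c[1])<.1)&(abs(Y-c[1])<.05)&(Z>.035)&(Z<.056)
        r=cv2.minAreaRect((K[m][:,:2]*1000).astype(np.float32));print(n,nm,m.sum(),np.round(r[0],1),np.round(r[1],1),round(r[2],1))
        m=(np.hypot(X-c[0],Y-c[1])<.04)&(Z>.133)&(Z<.15); 
        if m.sum()>2: print("  bail",m.sum(),K[m].mean(0).round(4))
```

```text
top (0.6955, -0.0209) up 47 x [-18.5  16.7] s -0.2 slope deg 0.8 z [0.332  0.3476]
top (0.6955, -0.0209) low 26 x [-15.   17.4] s 0.1 slope deg 0.1 z [0.2182 0.2402]
top (0.687, 0.0987) up 47 x [-18.4  19.9] s -0.5 slope deg 0.1 z [0.3313 0.3469]
top (0.687, 0.0987) low 27 x [-14.9  18. ] s -1.3 slope deg 0.3 z [0.2176 0.251 ]
top A 137 [506.5 121.4] [165.   49.4] 1.2
  bail 26 [0.5062 0.1227 0.1431]
top B 155 [ 508.4 -122.6] [165.1  50.1] 5.6
  bail 28 [ 0.5084 -0.1226  0.1431]
side (0.6955, -0.0209) up 38 x [-17.5  18.7] s 4.6 slope deg 1.2 z [0.3304 0.3452]
side (0.6955, -0.0209) low 80 x [-16.2  22.1] s 4.5 slope deg 3.6 z [0.2123 0.2609]
side (0.687, 0.0987) up 43 x [-16.4  19.6] s 3.3 slope deg 0.9 z [0.3307 0.3442]
side (0.687, 0.0987) low 54 x [-15.5  12.6] s 3.5 slope deg -0.6 z [0.2139 0.2615]
side A 317 [505.8 123.6] [164.4  56. ] 2.0
  bail 8 [0.5063 0.117  0.143 ]
side B 343 [ 508.5 -119.3] [164.2  58. ] 6.2
  bail 19 [ 0.5083 -0.1142  0.1405]
```

The top view and the robot agree on hook positions to within 1 mm; the side camera is biased about +4 mm in y. I'll use the top view for tin y. Checking reach for a tilted grip at the tins' near ends.

```bash
cat >> h.py <<'E'
TILT=np.deg2rad(25);D=.054;GZ=.030
def tinR(yaw): return tool(yaw+np.pi/2,TILT,yaw)
def tintcp(c,yaw,base): return np.array([c[0]-D*np.cos(yaw),c[1]-D*np.sin(yaw),base+GZ])
TB=((.5085,-.1226),np.deg2rad(5.7));TA=((.5063,.1218),np.deg2rad(1.8))
E
python3 - <<'E'
from h import *
for (c,y),s in((TB,-.06),(TA,.06)):
    for b in(0,.11): print(inverse_kinematics(tintcp(c,y,b),tinR(y)))
    for x,b in((-.1,.11),(0,.081)):
        print(inverse_kinematics(tintcp(railp(x,s,0)[:2],np.deg2rad(4.5),b),tinR(np.deg2rad(4.5))))
E
```

```text
None
[-0.63832171 -0.3311883   2.32928525  0.38815892  0.84972978 -2.52360972]
[-0.29541028 -0.15062187  2.18627704  0.23893752  0.71061694 -2.09507013]
[-0.22417552  0.1423112   1.95799013  0.21445918  0.63353354 -2.02040382]
[ 0.11478429 -0.10273226  2.40505739 -0.08928661  0.40571173 -1.41313528]
[ 0.11478429 -0.37219575  2.35813947 -0.05331437  0.72135278 -1.45515668]
[-0.00351473 -0.15955221  2.19398969  0.05560822  0.67286618 -1.68869798]
[ 0.01109699  0.13647215  1.96457769  0.05004795  0.60566791 -1.67309349]
```

Run:
```python
from h import *
for (c,y),s in((TB,-.06),(TA,.06)):
  for T in(25,20,15):
   t=np.deg2rad(T)
   for sg in(1,-1):
    r=lambda yy:tool(yy+sg*np.pi/2,t,yy)
    y2=np.deg2rad(4.5)
    print(T,sg,[None if q is None else q.round(2).tolist() for q in (inverse_kinematics(tintcp(c,y,0),r(y)),inverse_kinematics(tintcp(c,y,.11),r(y)),inverse_kinematics(tintcp(railp(0,s,0)[:2],y2,.081),r(y2)))])
```

```text
25 1 [None, [-0.64, -0.33, 2.33, 0.39, 0.85, -2.52], [-0.22, 0.14, 1.96, 0.21, 0.63, -2.02]]
25 -1 [[-0.64, -0.07, 2.37, 0.55, 0.57, 0.41], [-0.64, -0.33, 2.33, 0.39, 0.85, 0.62], [-0.22, 0.14, 1.96, 0.21, 0.63, 1.12]]
20 1 [[-0.59, -0.04, 2.32, 0.38, 0.62, -2.55], [-0.59, -0.28, 2.27, 0.28, 0.9, -2.41], [-0.21, 0.18, 1.89, 0.14, 0.74, -1.95]]
20 -1 [[-0.59, -0.04, 2.32, 0.38, 0.62, 0.59], [-0.59, -0.28, 2.27, 0.28, 0.9, 0.73], [-0.21, 0.18, 1.89, 0.14, 0.74, 1.19]]
15 1 [[-0.55, -0.0, 2.26, 0.25, 0.69, -2.4], [-0.55, -0.22, 2.21, 0.19, 0.96, -2.31], [-0.2, 0.23, 1.82, 0.09, 0.85, -1.9]]
15 -1 [[-0.55, -0.0, 2.26, 0.25, 0.69, 0.75], [-0.55, -0.22, 2.21, 0.19, 0.96, 0.83], [-0.2, 0.23, 1.82, 0.09, 0.85, 1.24]]
25 1 [[0.11, -0.1, 2.41, -0.09, 0.41, -1.41], [0.11, -0.37, 2.36, -0.05, 0.72, -1.46], [0.01, 0.14, 1.96, 0.05, 0.61, -1.67]]
25 -1 [[0.11, -0.1, 2.41, -0.09, 0.41, 1.73], [0.11, -0.37, 2.36, -0.05, 0.72, 1.69], [0.01, 0.14, 1.96, 0.05, 0.61, 1.47]]
20 1 [[0.11, -0.07, 2.34, -0.05, 0.52, -1.45], [0.11, -0.31, 2.29, -0.04, 0.81, -1.47], [0.01, 0.18, 1.9, 0.03, 0.72, -1.66]]
20 -1 [[0.11, -0.07, 2.34, -0.05, 0.52, 1.69], [0.11, -0.31, 2.29, -0.04, 0.81, 1.67], [0.01, 0.18, 1.9, 0.03, 0.72, 1.49]]
15 1 [[0.1, -0.02, 2.28, -0.03, 0.62, -1.48], [0.1, -0.25, 2.23, -0.02, 0.9, -1.49], [0.02, 0.22, 1.82, 0.02, 0.83, -1.64]]
15 -1 [[0.1, -0.02, 2.28, -0.03, 0.62, 1.67], [0.1, -0.25, 2.23, -0.02, 0.9, 1.66], [0.02, 0.22, 1.82, 0.02, 0.83, 1.5]]
```

```bash
cat >> h.py <<'E'
TILT=np.deg2rad(20)
def tinR(yaw): return tool(yaw-np.pi/2,TILT,yaw)
def grab(c,yaw):
    movep(tintcp(c,yaw,.28),tinR(yaw)); gripper_to(.078,70)
    move_l(tintcp(c,yaw,.06),feed=.25)
    print("contact",move_l(tintcp(c,yaw,0),feed=.08,max_force=8)); st("down")
    gripper_to(0,70); st("gripped")
E
python3 - <<'E'
from h import *
grab(*TB)
snap("side","13",(200,140,380,300))
E
```

```text
contact False
down t55.9 p [ 0.4552 -0.1282  0.0305] q [-0.59 -0.04  2.32  0.38  0.62  0.6 ] F [-0.2  1.1 -0.1] T [-0.05  0.13 -0.04] op 0.0777
gripped t56.3 p [ 0.4554 -0.1284  0.0308] q [-0.59 -0.04  2.32  0.38  0.62  0.59] F [-1.6  0.5  5.6] T [0.05 0.24 0.07] op 0.049
```

View pics/side13.png

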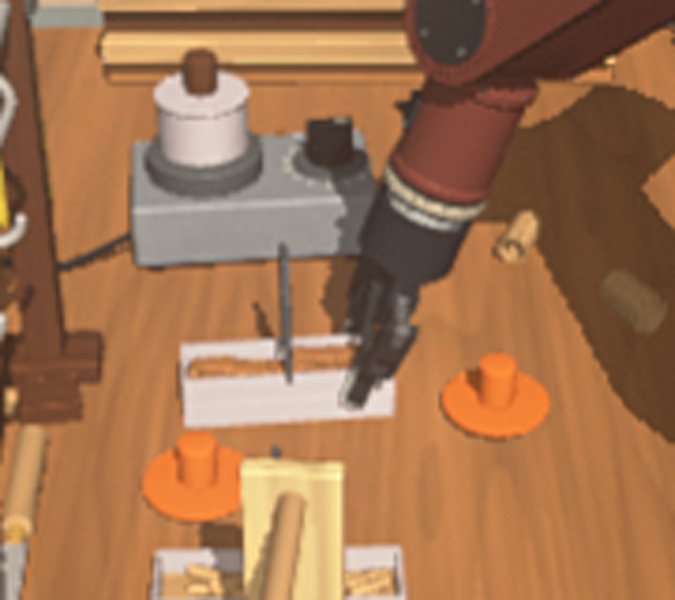

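The tin is gripped on its body near the end, opening 49 mm as expected. Lift, bring it in front of the hook and check its attitude.

Run:
```python
from h import *
c,y=TB
move_l(tintcp(c,y,.03),feed=.06); move_l(tintcp(c,y,.1105),feed=.12); st("lifted")
y2=np.deg2rad(4.5)
move_l(tintcp(railp(-.10,-.06,0)[:2],y2,.1105),feed=.15,rotation=tinR(y2)); st("front")
hold(.3)
snap("side","14",(170,110,350,270))
K=cloud("side",np.load("side14.npz")["d"])
tg=np.array(railp(-.10,-.06,0)[:2])
L=K[...,:2]-tg;x=L@rx;s=L@ry
im=np.load("side14.npz")["im"];hsv=cv2.cvtColor(im,cv2.COLOR_RGB2HSV)
m=(abs(x)<.02)&(abs(s-.004)<.03)&(K[...,2]>.23)&(K[...,2]<.27);print("bail top",m.sum(),"x",x[m].mean(),"s",s[m].mean(),"z",K[...,2][m].min(),K[...,2][m].max())
for x0 in np.arange(-.08,.085,.02):
    m=(abs(x-x0)<.01)&(s>.02)&(s<.05)&(K[...,2]>.08)&(K[...,2]<.19)&(hsv[...,1]<60)
    if m.sum(): print(round(x0,3),m.sum(),"zmin,max",np.percentile(K[...,2][m],[2,98]).round(4),"s",s[m].mean().round(4))
```

```text
lifted t57.8 p [ 0.4542 -0.1276  0.1395] q [-0.59 -0.28  2.27  0.28  0.9   0.73] F [ 0.4  0.2 -2.4] T [-0.13  0.37 -0.03] op 0.0493
front t58.8 p [ 0.5419 -0.0322  0.1399] q [-0.27 -0.1   2.12  0.17  0.8   1.12] F [-0.5  0.5 -1.6] T [ 0.01  0.33 -0.01] op 0.0494
bail top 34 x -0.00021118045477427105 s 0.011494984287991597 z 0.23193703222950057 0.25350422516231874
-0.08 58 zmin,max [0.1141 0.1563] s 0.0251
-0.06 82 zmin,max [0.1097 0.1858] s 0.0301
-0.04 106 zmin,max [0.1121 0.1562] s 0.0272
-0.02 113 zmin,max [0.1093 0.1563] s 0.0256
0.0 135 zmin,max [0.1103 0.1823] s 0.0257
0.02 108 zmin,max [0.112  0.1554] s 0.0262
0.04 113 zmin,max [0.1108 0.1549] s 0.0264
0.06 109 zmin,max [0.1112 0.1537] s 0.0267
0.08 62 zmin,max [0.1123 0.1546] s 0.0268
```

View pics/side14.png

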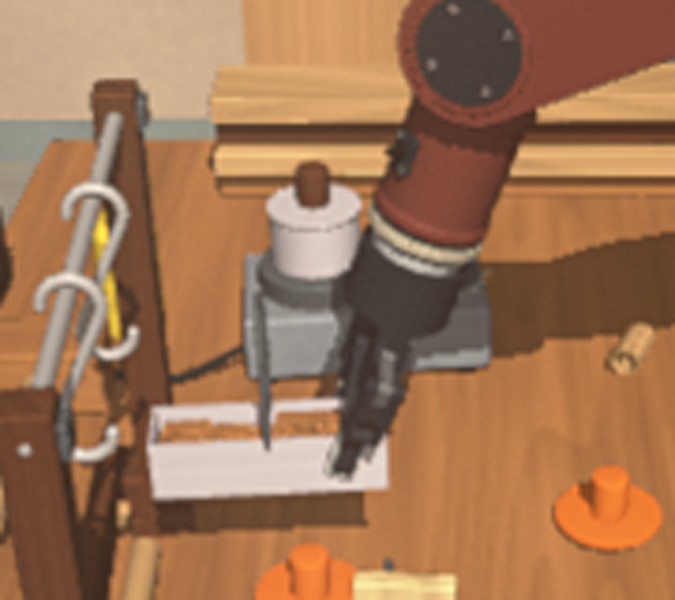

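The tin sits level, with about 1° of sag, and the bail is on target (x≈0, wire top 0.2535). Inserting.

Run:
```python
from h import *
y2=np.deg2rad(4.5);s=-.06
f=lambda x,b:tintcp(railp(x,s,0)[:2],y2,b)
print(move_l(f(-.03,.1105),feed=.1,max_force=6)); st()
print(move_l(f(-.002,.1105),feed=.04,max_force=6)); st("in")
print(move_l(f(-.001,.0795),feed=.03,max_force=3)); st("low")
snap("side","15",(170,110,350,270));snap("top","15",(200,90,380,230))
```

```text
False
 t60.0 p [ 0.6117 -0.027   0.14  ] q [-0.23  0.07  1.95  0.14  0.79  1.18] F [ 0.5 -0.4 -2.5] T [-0.03  0.36 -0.02] op 0.0493
False
in t60.9 p [ 0.6401 -0.0251  0.1402] q [-0.21  0.14  1.88  0.14  0.8   1.2 ] F [-0.4 -0.1 -2.6] T [ 0.    0.37 -0.  ] op 0.0489
True
low t61.7 p [ 0.6413 -0.0252  0.1125] q [-0.21  0.18  1.89  0.14  0.74  1.19] F [-0.7  0.3  4.6] T [ 0.03 -0.27  0.01] op 0.049
```

View pics/side15.png

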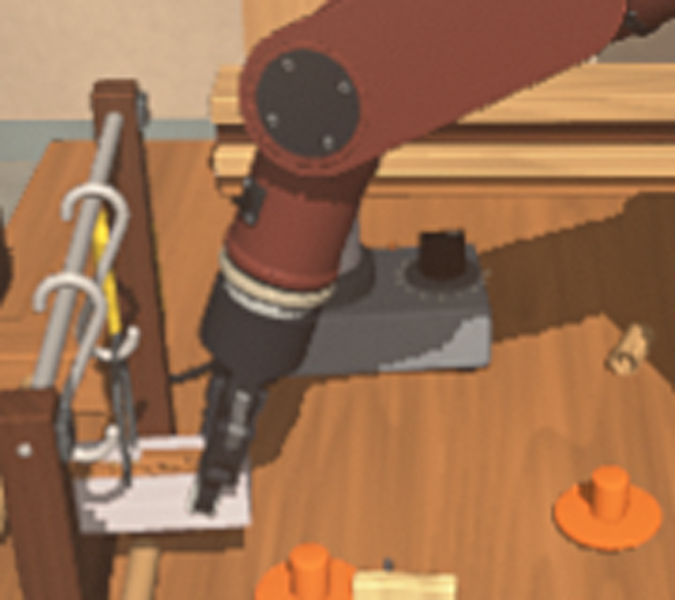

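View pics/top15.png

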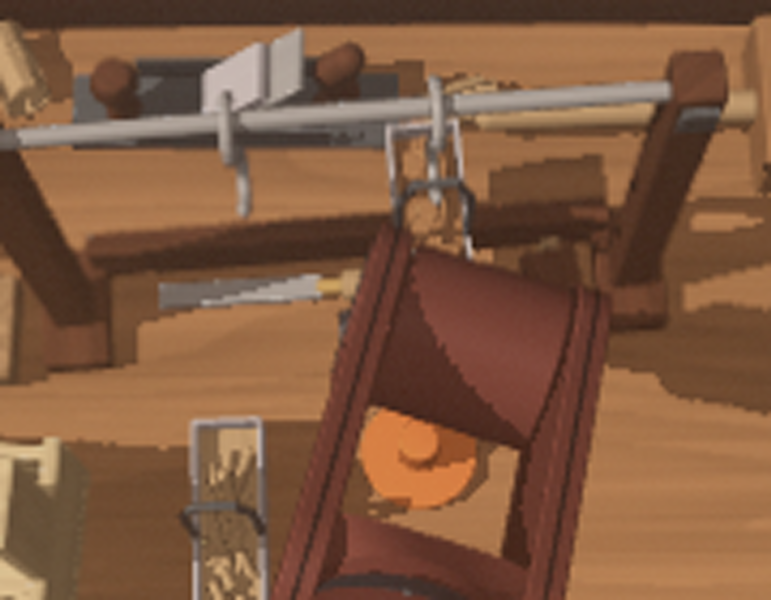

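The bail sits in the lower curl (top crop (435,185), hook tip in front of it). Release and back straight out.

Run:
```python
from h import *
y2=np.deg2rad(4.5);s=-.06
f=lambda x,b:tintcp(railp(x,s,0)[:2],y2,b)
gripper_to(.056,20); st(); gripper_to(.074); st("open")
print(move_l(f(-.12,.085),feed=.1,max_force=6)); st("back")
move_l(f(-.14,.20),feed=.25)
c,y=TA
movep(tintcp(c,y,.30),tinR(y)); hold(.5); st()
snap("side","16",(170,110,350,270));snap("top","16",(200,90,400,250))
```

```text
t62.1 p [ 0.6388 -0.0247  0.11  ] q [-0.21  0.18  1.89  0.14  0.74  1.19] F [-0.1 -0.5 -0.8] T [ 0.04  0.18 -0.  ] op 0.0558
open t62.4 p [ 0.6394 -0.0248  0.1107] q [-0.21  0.18  1.89  0.14  0.74  1.19] F [ 0.1 -0.3  0.6] T [ 0.05  0.13 -0.05] op 0.0741
False
back t63.7 p [ 0.5231 -0.0336  0.1153] q [-0.29 -0.11  2.18  0.18  0.75  1.09] F [ 0.2 -0.7  0.4] T [-0.03  0.18  0.03] op 0.0742
 t65.6 p [0.4524 0.1197 0.3299] q [ 0.11 -0.49  2.05 -0.03  1.23  1.65] F [-0.7 -0.1  0.6] T [0.03 0.13 0.02] op 0.074
```

View pics/side16.png

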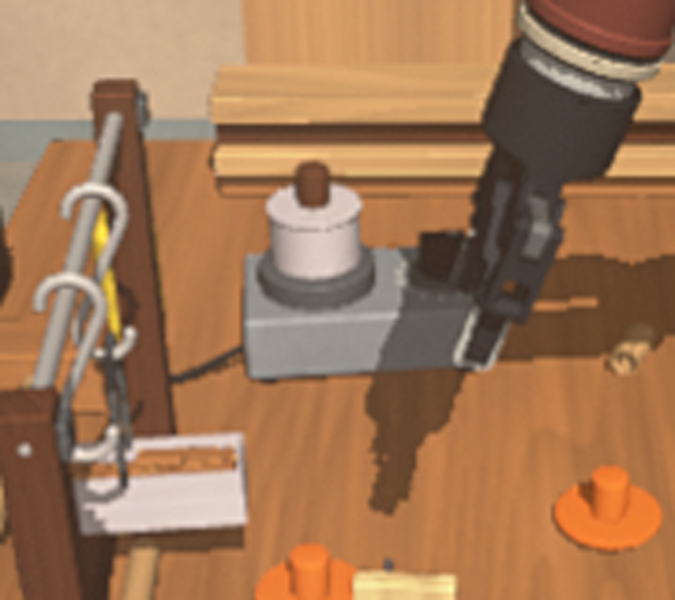

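View pics/top16.png

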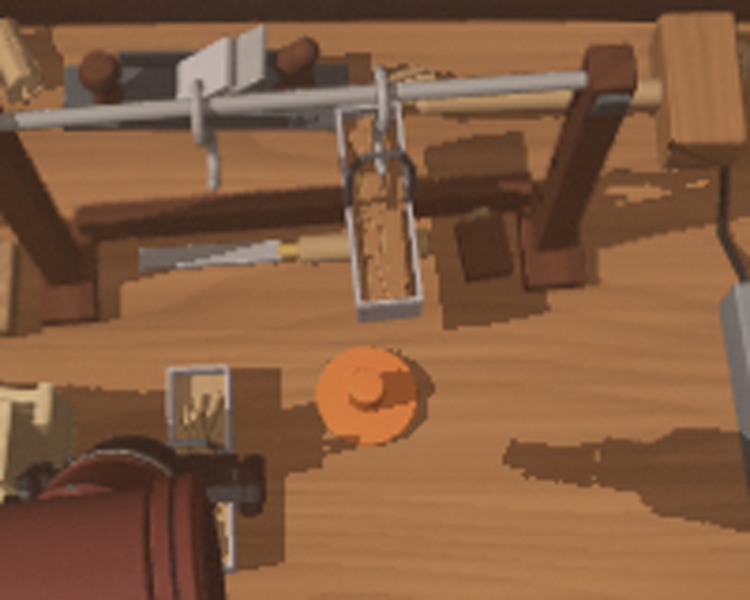

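Tin B hangs level in its hook (side crop (165,480)). Checking that tin A is unmoved, then the same for it.

Run:
```python
from h import *
K=cloud("top",np.load("top16.npz")["d"]);h=cv2.cvtColor(np.load("top16.npz")["im"],cv2.COLOR_RGB2HSV)
m=(h[...,1]<60)&(K[...,2]>.035)&(K[...,2]<.056)&(K[...,0]>.53)&(K[...,0]<.62)&(abs(K[...,1]-.12)<.06)
P=K[m];print(m.sum(),"x max",P[:,0].max(),"y",P[:,1].min(),P[:,1].max(), "expected",.5063+.0825,.097,.147)
ok=abs(P[:,0].max()-.589)<.006 and abs(P[:,1].mean()-.122)<.008; print(ok,P[:,1].mean())
if ok:
    grab(*TA); c,y=TA
    move_l(tintcp(c,y,.03),feed=.06); move_l(tintcp(c,y,.1105),feed=.12); st("lifted")
    y2=np.deg2rad(4.3)
    tg=np.array(railp(-.10,.06,0)[:2])
    move_l(tintcp(tg,y2,.1105),feed=.15,rotation=tinR(y2)); hold(.3);st("front")
    snap("side","17",(170,130,350,290))
    K=cloud("side",np.load("side17.npz")["d"]);L=K[...,:2]-tg;x=L@rx;s=L@ry;Z=K[...,2]
    hsv=cv2.cvtColor(np.load("side17.npz")["im"],cv2.COLOR_RGB2HSV)
    m=(abs(x)<.02)&(abs(s-.004)<.03)&(Z>.23)&(Z<.27);print("bail top",m.sum(),"x",x[m].mean(),"z",Z[m].max())
    for x0 in np.arange(-.08,.085,.04):
        m=(abs(x-x0)<.01)&(s>.02)&(s<.05)&(Z>.08)&(Z<.175)&(hsv[...,1]<60)
        if m.sum(): print(round(x0,3),m.sum(),np.percentile(Z[m],[2,98]).round(4))
```

```text
52 x max 0.5889270619504469 y 0.09831392124014322 0.1473089333571544 expected 0.5888 0.097 0.147
True 0.1272714801753278
contact False
down t68.1 p [0.4528 0.1202 0.0305] q [ 0.11 -0.07  2.34 -0.05  0.52  1.69] F [ 0.3 -0.4 -0.2] T [-0.05  0.15 -0.03] op 0.0779
gripped t68.5 p [0.4531 0.1203 0.0309] q [ 0.11 -0.07  2.34 -0.05  0.52  1.69] F [-2.5 -0.6  5.6] T [-0.04  0.25  0.01] op 0.0493
lifted t70.0 p [0.4516 0.12   0.1395] q [ 0.11 -0.31  2.29 -0.04  0.81  1.67] F [ 0.3  0.1 -1.2] T [-0.01  0.37  0.03] op 0.049
front t71.0 p [0.5337 0.0882 0.1406] q [ 0.   -0.11  2.13  0.04  0.78  1.48] F [-0.5 -0.2 -1.5] T [-0.04  0.32 -0.04] op 0.049
bail top 45 x -0.0012277694362433215 z 0.25408958323282027
-0.08 22 [0.1347 0.15  ]
-0.04 121 [0.1122 0.1552]
0.0 127 [0.1124 0.1679]
0.04 121 [0.112  0.1545]
0.08 67 [0.1105 0.1568]
```

View pics/side17.png

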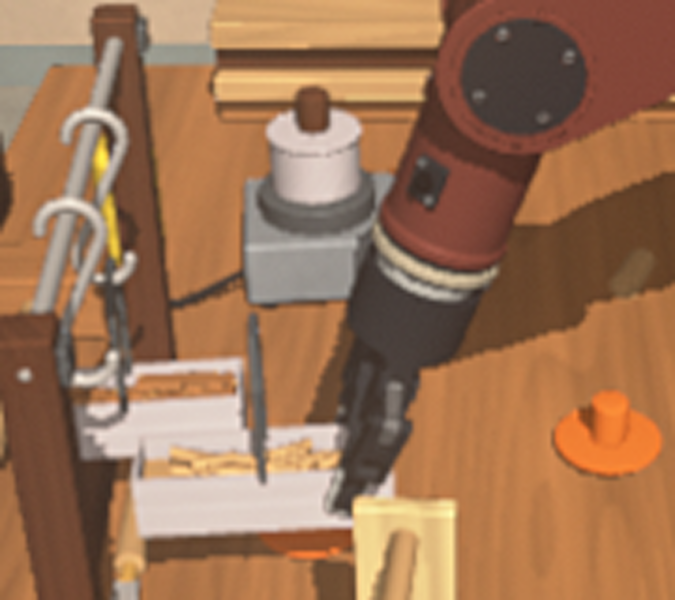

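Tin A is level with its bail at 0.254. Inserting into the second hook.

Run:
```python
from h import *
y2=np.deg2rad(4.3);s=.0595
f=lambda x,b:tintcp(railp(x,s,0)[:2],y2,b)
print(move_l(f(-.03,.1105),feed=.1,max_force=6)); st()
print(move_l(f(-.002,.1105),feed=.04,max_force=6)); st("in")
print(move_l(f(-.001,.0795),feed=.03,max_force=3)); st("low")
snap("side","18",(170,130,350,290));snap("top","18",(200,90,380,230))
```

```text
False
 t71.9 p [0.6033 0.0922 0.14  ] q [0.01 0.07 1.96 0.03 0.77 1.49] F [-0.4 -0.1 -1.8] T [-0.03  0.36  0.01] op 0.049
False
in t72.8 p [0.6317 0.0942 0.1403] q [0.01 0.13 1.88 0.03 0.78 1.49] F [ 0.3  0.2 -2.3] T [-0.03  0.36 -0.02] op 0.0493
True
low t73.6 p [0.633  0.0942 0.1128] q [0.01 0.17 1.9  0.03 0.72 1.49] F [1.4 0.4 4.7] T [-0.   -0.16  0.03] op 0.0493
```

View pics/side18.png

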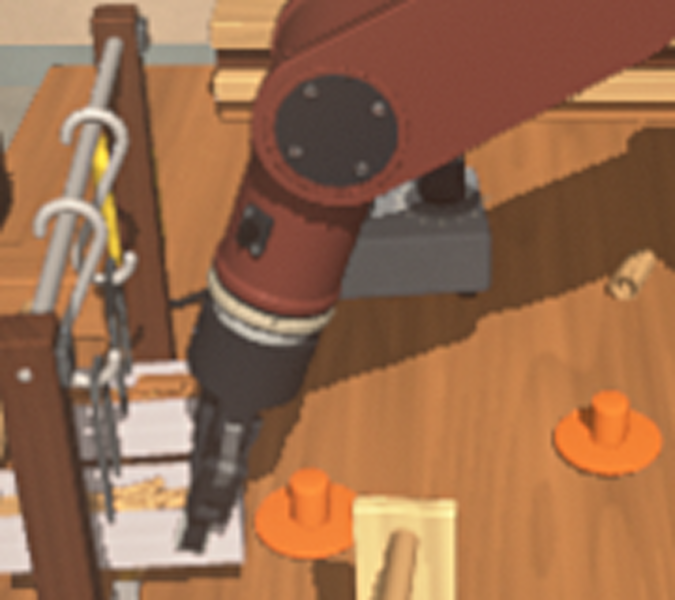

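View pics/top18.png

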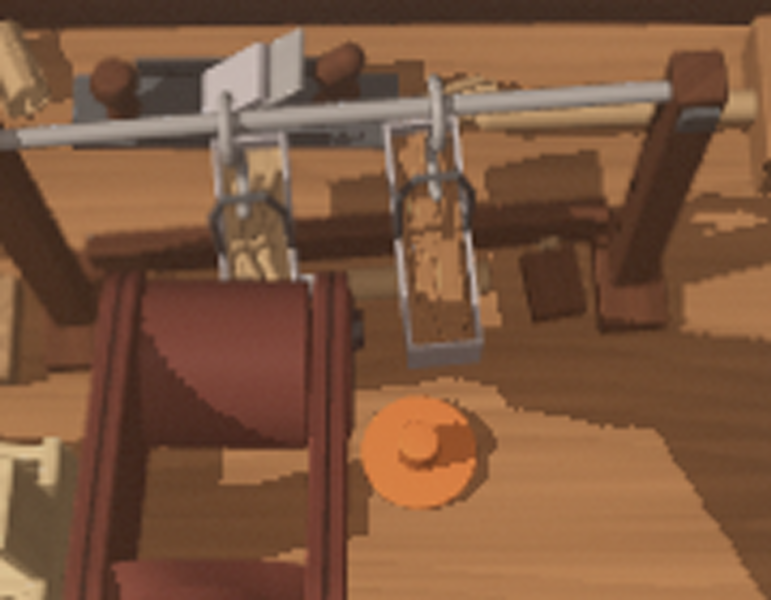

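The second bail is in its curl as well (top crop (247,200)). Release, back off, clear the view and let things settle.

Run:
```python
from h import *
y2=np.deg2rad(4.3);s=.0595
f=lambda x,b:tintcp(railp(x,s,0)[:2],y2,b)
gripper_to(.056,20); gripper_to(.074); st("open")
print(move_l(f(-.12,.085),feed=.1,max_force=6)); st("back")
move_l(f(-.14,.22),feed=.25)
movep([.22,.40,.42],tool(np.pi/2)); hold(4); st()
snap("side","19");snap("top","19")
for n in("top","side"):
    b=np.load(f"{n}19.npz");K=cloud(n,b['d']);P=K.reshape(-1,3);hs=cv2.cvtColor(b['im'],cv2.COLOR_RGB2HSV).reshape(-1,3)
    L=P[:,:2]-RC;x=L@rx;s=L@ry
    for s0 in(-.06,.0595):
        m=(hs[:,1]<60)&(abs(s-s0)<.045)&(abs(x)<.11)&(P[:,2]>.112)&(P[:,2]<.14)
        r=cv2.minAreaRect((np.c_[x[m],s[m]]*1000).astype(np.float32)) if m.sum()>3 else None
        k=np.polyfit(x[m],P[m][:,2],1) if m.sum()>3 else None
        print(n,s0,m.sum(),r,"pitch",k)
    r=np.hypot(P[:,0]-.591,P[:,1]+.378);m=(r<.06)&(P[:,2]>.146)&(P[:,2]<.16);print("lid",P[m].mean(0))
    r=np.hypot(P[:,0]-.477,P[:,1]+.3905);m=(r<.03)&(P[:,2]>.098)&(P[:,2]<.125)
    print("dial bar",m.sum(),cv2.minAreaRect((P[m][:,:2]*1000).astype(np.float32)))
save(np.load("side19.npz")["im"],"pics/s19c.png",(150,110,350,280));save(np.load("top19.npz")["im"],"pics/t19c.png",(180,90,460,260))
```

```text
open t74.3 p [0.6312 0.0942 0.1111] q [0.01 0.17 1.9  0.03 0.73 1.49] F [0.6 0.3 0.2] T [0.03 0.16 0.03] op 0.0741
False
back t75.6 p [0.5147 0.0859 0.1153] q [-0.   -0.12  2.19  0.04  0.73  1.47] F [ 0.   0.4 -0.7] T [-0.01  0.14 -0.03] op 0.0741
 t82.2 p [0.22 0.4  0.42] q [ 0.89 -0.25  1.68  0.    1.71 -0.68] F [-0.1 -0.1  0.1] T [-0.03 -0.03 -0.05] op 0.0736
top -0.06 178 ((2.3045120239257812, -60.4771728515625), (166.2781524658203, 50.45125961303711), 1.511987566947937) pitch [-0.00416315  0.12487381]
top 0.0595 167 ((1.98663330078125, 59.03704833984375), (165.51356506347656, 50.217899322509766), 1.696572184562683) pitch [-0.01031525  0.12513503]
lid [ 0.58930845 -0.37631007  0.15219775]
dial bar 100 ((477.911376953125, -392.1744384765625), (42.30097198486328, 15.252211570739746), 7.745140075683594)
side -0.06 333 ((-22.44101333618164, -58.126956939697266), (116.7416763305664, 56.89719009399414), 3.1221134662628174) pitch [-0.01781913  0.12097806]
side 0.0595 538 ((1.7462310791015625, 62.086151123046875), (163.85777282714844, 57.25249099731445), 0.8315416574478149) pitch [0.00197655 0.12145697]
lid [ 0.59047559 -0.36615157  0.15065197]
dial bar 71 ((478.6878356933594, -384.84259033203125), (40.58647918701172, 17.028573989868164), 4.842710971832275)
```

View pics/s19c.png

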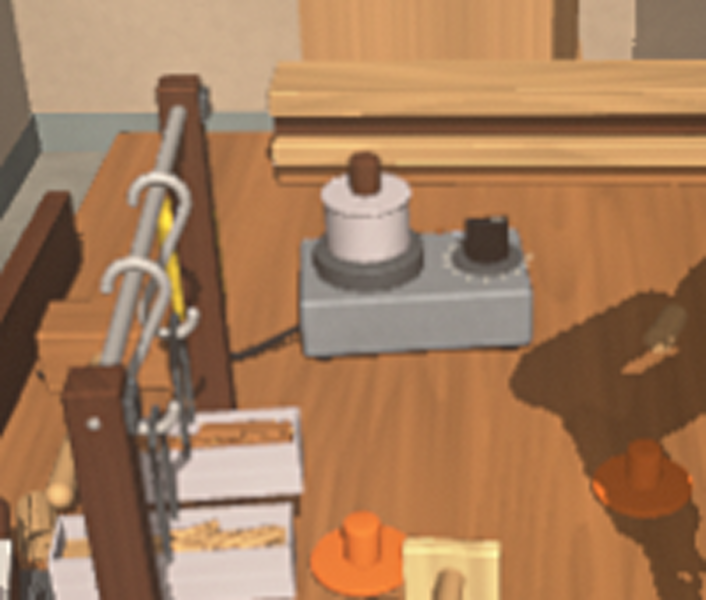

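View pics/t19c.png

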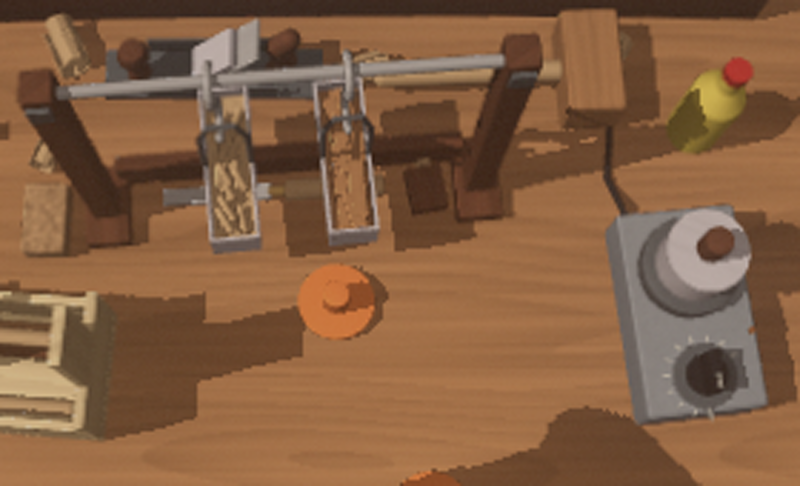

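View pics/top19.png

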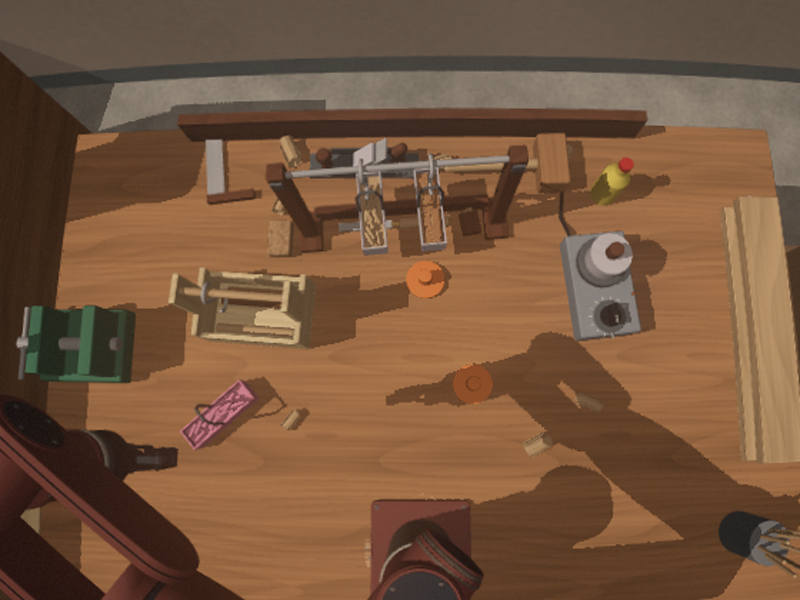

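Final checks agree: both tins level at rim z≈0.125, mid-hook, about 120 mm apart; lid flat and centred; dial bar along the warmer with its mark at −x; bystanders unmoved. Handing in.

Run:
```python
from plant import *
print(job_done(), observe()["time_s"])
```

```text
the job is handed in; nothing more can be done
the job is handed in; nothing more can be done
```

I handed the job in after about 82 s of robot time. The warmer is off, the lid is on the pot, and both tins hang from the rail on S-hooks of their own.

- **Dial:** I turned it anticlockwise by about 120° until the wrist torque rose sharply at the off stop. Its bar now lies along the warmer within the measuring error: 7.7° in the top view and 4.8° in the side view, against the warmer's roughly 6.3°.
- **Lid:** It sits flat on the pot, with its top at 0.152 m and no slope. It was centred within about 1 mm when I measured it after placing.
- **Tins:** Only two of the grey tins were there. They hang about 120 mm apart and within about 1° of level in the top view. They had 4 s to settle, and I saw nothing spilled.
- **Left alone:** The chisel, offcut, sanding block and the orange and pink look-alikes appear where they were.

**What disagreed or went wrong:**
- **First hook:** When I drew it from the tote, my force limit stopped the move early and the hook turned about 12° in the jaws. I measured this, tilted the tool to level it, and hung it without trouble. The second hook came off cleanly.
- **Side camera:** It read about 4 mm too far left (+y) compared with the robot and the top camera, so I used the top camera for those positions.
- **Tin B pitch:** In the last check the side view saw only part of this tin and gave about 1° where the top view gave 0.2°. I relied on the top view.

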